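# Sweep bearing rings through the gate into the feed track

### The arm

A 6-joint arm with a two-finger parallel gripper is mounted at the origin on a cart in front of the work surface, level with it; the furniture and walls round the work are solid. World frame = base frame: x ahead of the robot, y to its left, z up, the work surface at z = 0. Lengths are in m, angles in rad, forces in N, time in s.
With the tool pointing down it reaches from about 0.25 to 0.775 m from the base axis. Payload 8.9 kg.
Tool frame: the origin (TCP) lies on the front face of the gripper's body, between the roots of the fingers; the fingertips stand 73 mm ahead of it and the grasp point (between the pads) lies 54 mm ahead of it; z points along the fingers, y is the direction in which the jaws open and shut (so a half turn about z gives the same grasp; the last joint's range is limited). The gripper opens to 85 mm and grips with 20 to 120 N. Pads are 22 mm wide; open, the fingers measure 114 mm over their backs; the gripper's body (76 mm by 85 mm) begins 54 mm behind the grasp point. The pads swing forward as they close: fully open they stand 13 mm farther back than shut.
Start: joints at [1.031, 0.291, -0.153, 1.127, 0, 1.431], TCP at [0.205, 0.483, 0.304] pointing down, gripper open.
Joint ranges: [-2.52, 2.52], [-0.91, 1.74], [-1.3, 1.37], [-1.96, 2.02], [-1.52, 1.47], [-3.14, 3.14]. Speed limits (rad/s): [2.22, 2.22, 2.79, 3.14, 3.14, 3.14].

### API

Orientations are given as a unit quaternion [x, y, z, w].
In Python, from workcell import get_obs, snapshot, hand_in, spot_in, tip_of gives the robot as it stands.
- The arm moves only by the tool carry_out, never from a script. Its argument "steps" is a list that holds one entry, the list of rows, each a list of 4 numbers: the shift along the tool's x, y, z in m, then the turn about the tool's z in degrees. In form: [[[tx, ty, tz, twist], ...]]. A call has 1 to 20 rows; each row shifts and turns the commanded pose from where the row before left it, along the tool's axes as they then stand; what a row does not reach is not made up. A row lasts 1/12 s, in which the tool goes at most 41.7 mm and 7.16 degrees, less where a joint would pass 70% of its speed; a pose out of reach is approached as far as the arm can. A call is refused whole if a number of a shift passes 0.0417 or a number of a turn 7.16, either way. A call with a gripper value outside its range is refused whole. "claw" is the opening, from 0 (shut) to 1 (fully open), set as the call begins (left out, the last holds). The fingers move at their own pace and stop on an object; "newtons" is the grip in N (left out, the last holds). Time passes only in rows, so rows that do not move let the fingers close. It gives the time, the measured TCP pose, the force and the opening at its end, in the units of the state.
- get_obs(): the state, without advancing time (a new reading comes with each control period).
- snapshot(name): name is "side" or "top"; returns a dict with "pixels" (384x512x3 uint8, red, green, blue), "mtx" (3x3 intrinsics, pixels), "eye" and "rotation" of the camera in the world. Camera axes: x right, y down, z forward; pixel columns grow to the right and rows downward; lengths in m; the calibration is good to about 2 mm. A picture is of the moment at which its call begins. There is no depth.
- hand_in(): hands the job in, once; it reports no verdict.
Trained networks look in a picture, given as the dict that the camera call returned (one of the last four; its "shot" number tells which), for a name from the list of things; names that differ only in an ending like _2 or _b are one class to them, and where a whole thing is asked for, a point or a joint stands for the part that bears it (a point fixed in the world has none). Each returns a list of dicts, best first, with "conf" (0 to 1); they miss things now and then, are a little off and sometimes report something else, mostly with a low value. They report only what shows in the picture. A call takes as long as a camera call.
- spot_in(picture, thing): "at" ([column, row] in pixels, amid what is visible of it).
- tip_of(picture, thing): "at" ([column, row] in pixels: a listed point, or the origin of a listed thing).
The state is a dict: "clock": time; "joint_positions": joint angles; "qvel": joint speeds; "tau": joint torques, N m; "position": TCP position; "ee_rot": TCP orientation; "force": force on the tool from outside, world axes, zero at the start; "torque": the same for the moment, N m; "width": finger opening in m.
Only numpy, scipy, OpenCV 4.12 (cv2) and the standard library are available. Lean on these libraries where they do the work, as an engineer would, in place of code of your own. Each camera call takes 0.05 s, during which the arm holds its last target.

### The job

With the fingertips, sweep the three loose bearing rings lying on the table in front of the feed track through its gate, one after another, until all three lie in the track with every ring wholly past the gate. Only push them along the table: do not pick a ring up or stand it on edge. Leave the marker, the micrometer and the screwdriver where they are.

Things in the scene. Friction and masses are not known exactly. Their poses are not given: they have to be found in the camera images.
- feed_track: aluminium feed track fixed to the table: a straight lane 40 mm wide, 112 mm long, floored by the table itself, between rails 12 mm wide, 14 mm high; a grey stop block 18 mm high shuts the far end. Origin on the table in the middle of the gate (40 mm wide, the lane's near end); x along the lane from the gate (0) to the stop (0.112), y left across it, z up. Three rings in a row take 87 mm
- track_mouth (a point): point on the table in the middle of the funnel's mouth, 62 mm in front of the gate. Two wings, 14 mm high, run from the gate's round orange posts (17 mm high) at 45 degrees to the lane, so the funnel widens from 40 mm at the gate to about 165 mm here. A ring already in the lane may be pushed on by the next one
- ring_1: loose plain steel bearing ring, 29 mm outside diameter, 10 mm high, about 28 g, lying flat on the table; origin at the centre of its underside, z up; its yaw means nothing. The three rings are alike
- ring_2: loose plain steel bearing ring, 29 mm outside diameter, 10 mm high, about 28 g, lying flat on the table; origin at the centre of its underside, z up; its yaw means nothing. The three rings are alike
- ring_3: loose plain steel bearing ring, 29 mm outside diameter, 10 mm high, about 28 g, lying flat on the table; origin at the centre of its underside, z up; its yaw means nothing. The three rings are alike
- yellow_basket: yellow basket of rings, fixed on the left of the table: 413 mm along its x, 314 mm along its y, 120 mm high, origin under its middle; an obstacle to stay clear of (a pink basket, 66 mm high, stands at the back right)
- marker: blue paint marker with cap lying on the table, 137 mm long (along its y), 16 mm thick, origin under its middle; a bystander beside the track
- micrometer: micrometer with green frame lying on the table, 130 mm long (along its y), 61 mm wide, 16 mm high, origin under its middle; a bystander beside the track
- screwdriver: screwdriver with red handle lying on the table, 209 mm long (along its y), 31 mm high, origin under its middle; a bystander to the right of the rings and the marker

How it is judged:
By the outcome, as a careful person would: the job done as asked, in the order asked, and still so for the second after the job is handed in, with the robot touching nothing.
It also fails if it takes over 72 s, if anything falls off the work surface, if the arm or the gripper's body presses on something with over 40 N, if the wrist force passes 120 N, or if a joint passes its speed limit or range.

## Working session

There is one attempt and no reset: what is moved stays moved. The work goes in short steps, Python scripts to look and compute and a tool call to move; the robot and the scene stay as the last step left them, time stands still between calls to the robot, and variables do not carry over. Pictures are saved under pics/ and viewed, and the job is handed in when it is done.

Besides the shell and the picture viewer there is one more tool, called as name(argument=value, ...), one argument or row to a line, values as JSON. carry_out: Moves the arm, as the interface text tells. Its arguments: {"type":"object","properties":{"steps":{"type":"array"},"claw":{"type":"number"},"newtons":{"type":"number"}},"required":["steps"]}

```bash
ls; mkdir -p pics; cat > h.py <<'E'
import numpy as np, cv2
from workcell import get_obs, snapshot, hand_in, spot_in, tip_of
def ray(s,p):
    d=np.linalg.inv(s["mtx"])@np.array([p[0],p[1],1.0]); d=np.array(s["rotation"])@d
    return np.array(s["eye"]),d
def plane(s,p,z=0):
    e,d=ray(s,p); return (e+d*(z-e[2])/d[2]).round(4)
def proj(s,X):
    c=np.array(s["rotation"]).T@(np.array(X)-np.array(s["eye"])); q=np.array(s["mtx"])@c; return (q[:2]/q[2]).round(1)
def save(s,n): cv2.imwrite(f"pics/{n}.png",s["pixels"][:,:,::-1])
E
python3 - <<'E'
from h import *
o=get_obs(); print(o)
for n in("top","side"):
    s=snapshot(n); save(s,n+"0"); print(n,np.array(s["eye"]).round(3),np.array(s["rotation"]).round(3).tolist(),np.array(s["mtx"]).round(1).tolist())
    for t in("ring_1","feed_track","track_mouth","marker","micrometer","screwdriver","yellow_basket"):
        for f in (spot_in,tip_of):
            try: print(t,f.__name__,[(np.round(r["at"],1).tolist(),round(r["conf"],2),plane(s,r["at"],0.005 if "ring" in t and f is spot_in else 0)[:2].tolist()) for r in f(s,t)][:5])
            except Exception as e: print(t,f.__name__,e)
E
```

```text
pics
{'clock': 0.0, 'joint_positions': array([ 1.03072376e+00,  2.91258660e-01, -1.54143612e-01,  1.12667900e+00,
       -3.73149956e-05,  1.43147274e+00]), 'qvel': array([2.01564470e-04, 4.12016647e-04, 6.14486403e-04, 1.48651046e-03,
       3.43794605e-05, 1.33200475e-03]), 'tau': array([-8.78925562e-05, -5.37139785e+01,  3.31374407e+01,  1.54032349e-02,
        4.79787695e-05,  2.85738861e-05]), 'position': array([0.20464327, 0.48309636, 0.30333702]), 'ee_rot': array([ 1.99036292e-01,  9.79991909e-01, -6.11975993e-04, -1.96482318e-04]), 'force': array([-0.77052707, -0.35947523, -0.94677991]), 'torque': array([0.03647011, 0.01527937, 0.00588791]), 'width': 0.0856685309996688}
top [ 0.425 -0.045  0.975] [0.711, -0.698, 0.059, -0.058] [[348.6, 0.0, 254.0], [0.0, 348.6, 188.3], [0.0, 0.0, 1.0]]
ring_1 call matmul: Input operand 1 has a mismatch in its core dimension 0, with gufunc signature (n?,k),(k,m?)->(n?,m?) (size 3 is different from 4)
ring_1 call matmul: Input operand 1 has a mismatch in its core dimension 0, with gufunc signature (n?,k),(k,m?)->(n?,m?) (size 3 is different fro
[... 3152 characters left out ...]
0, with gufunc signature (n?,k),(k,m?)->(n?,m?) (size 3 is different from 4)
screwdriver call matmul: Input operand 1 has a mismatch in its core dimension 0, with gufunc signature (n?,k),(k,m?)->(n?,m?) (size 3 is different from 4)
screwdriver call matmul: Input operand 1 has a mismatch in its core dimension 0, with gufunc signature (n?,k),(k,m?)->(n?,m?) (size 3 is different from 4)
yellow_basket call matmul: Input operand 1 has a mismatch in its core dimension 0, with gufunc signature (n?,k),(k,m?)->(n?,m?) (size 3 is different from 4)
yellow_basket call matmul: Input operand 1 has a mismatch in its core dimension 0, with gufunc signature (n?,k),(k,m?)->(n?,m?) (size 3 is different from 4)
```

```bash
cat > h.py <<'E'
import numpy as np, cv2
from scipy.spatial.transform import Rotation as R
from workcell import get_obs, snapshot, hand_in, spot_in, tip_of
def rot(s): return R.from_quat(s["rotation"]).as_matrix()
def plane(s,p,z=0):
    d=rot(s)@np.linalg.inv(s["mtx"])@np.array([p[0],p[1],1.0]); e=np.array(s["eye"])
    return (e+d*(z-e[2])/d[2]).round(4)
def proj(s,X):
    c=rot(s).T@(np.array(X)-np.array(s["eye"])); q=np.array(s["mtx"])@c; return (q[:2]/q[2]).round(1)
def save(s,n): cv2.imwrite(f"pics/{n}.png",s["pixels"][:,:,::-1])
E
python3 - <<'E'
from h import *
for n in("top","side"):
    s=snapshot(n)
    for t in("ring_1","feed_track","track_mouth","marker","micrometer","screwdriver"):
        for f,z in ((spot_in,.005),(tip_of,0)):
            print(n,t,z,[(np.round(r["at"],1).tolist(),round(r["conf"],2),plane(s,r["at"],z)[:2].tolist()) for r in f(s,t)][:5])
print(get_obs()["clock"])
E
```

```text
top ring_1 0.005 [([302.5, 205.2], 0.49, [0.543, -0.1819])]
top ring_1 0 [([338.9, 226.4], 0.55, [0.4861, -0.2838]), ([305.5, 199.9], 0.39, [0.5588, -0.1911]), ([294.2, 232.0], 0.37, [0.4683, -0.1591]), ([256.0, 160.4], 0.26, [0.6708, -0.0494])]
top feed_track 0.005 [([291.8, 171.2], 0.66, [0.6399, -0.1519])]
top feed_track 0 [([301.1, 183.7], 0.89, [0.6051, -0.1789])]
top track_mouth 0.005 [([293.0, 175.5], 0.77, [0.6274, -0.1553])]
top track_mouth 0 []
top marker 0.005 [([343.1, 169.9], 0.63, [0.6464, -0.2981])]
top marker 0 [([344.7, 170.9], 0.56, [0.6447, -0.3039])]
top micrometer 0.005 [([248.9, 161.6], 0.53, [0.6656, -0.0292])]
top micrometer 0 [([254.2, 161.4], 0.55, [0.6677, -0.0443])]
top screwdriver 0.005 [([382.0, 215.2], 0.73, [0.5191, -0.4036])]
top screwdriver 0 [([377.4, 196.2], 0.8, [0.5732, -0.3947])]
side ring_1 0.005 [([217.0, 267.0], 0.74, [0.4982, -0.2875]), ([245.7, 235.5], 0.68, [0.5474, -0.1824])]
side ring_1 0 [([213.4, 269.7], 0.61, [0.4917, -0.2876]), ([244.0, 239.2], 0.53, [0.5438, -0.188]), ([208.9, 230.0], 0.41, [0.4713, -0.1437])]
side feed_track 0.005 []
side feed_track 0 [([278.8, 239.4], 0.75, [0.6117, -0.1944]), ([308.7, 270.8], 0.36, [0.6521, -0.3032])]
side track_mouth 0.005 [([289.5, 229.1], 0.98, [0.6362, -0.1635])]
side track_mouth 0 []
side marker 0.005 [([307.6, 267.6], 0.64, [0.6504, -0.3011])]
side marker 0 [([307.6, 272.4], 0.62, [0.6495, -0.3075]), ([261.7, 310.3], 0.17, [0.5691, -0.3945])]
side micrometer 0.005 [([290.7, 201.8], 0.56, [0.655, -0.028]), ([305.5, 268.4], 0.52, [0.6466, -0.3031])]
side micrometer 0 [([294.8, 208.0], 0.67, [0.6615, -0.0529])]
side screwdriver 0.005 [([227.6, 307.5], 0.87, [0.5204, -0.3911])]
side screwdriver 0 [([261.3, 304.8], 0.86, [0.5691, -0.3827])]
2.8
```

View pics/top0.png

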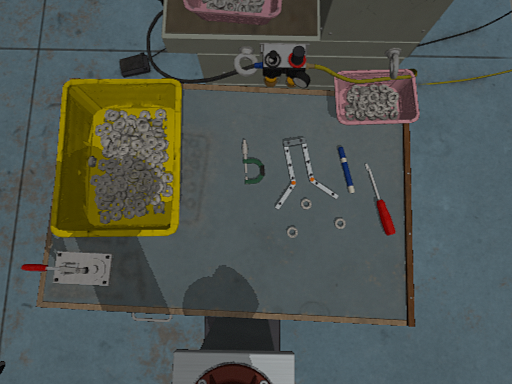

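View pics/side0.png

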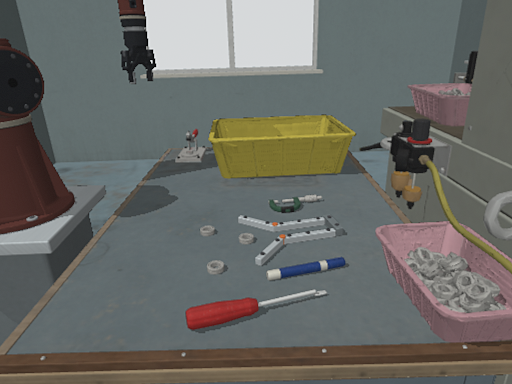

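```bash
python3 - <<'E'
import cv2
a=cv2.imread("pics/top0.png")[125:250,225:400]; cv2.imwrite("pics/top0z.png",cv2.resize(a,None,fx=4.5,fy=4.5,interpolation=cv2.INTER_CUBIC))
a=cv2.imread("pics/side0.png")[195:295,180:360]; cv2.imwrite("pics/side0z.png",cv2.resize(a,None,fx=4.4,fy=4.4,interpolation=cv2.INTER_CUBIC))
E
```

```text
(no output)
```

View pics/top0z.png

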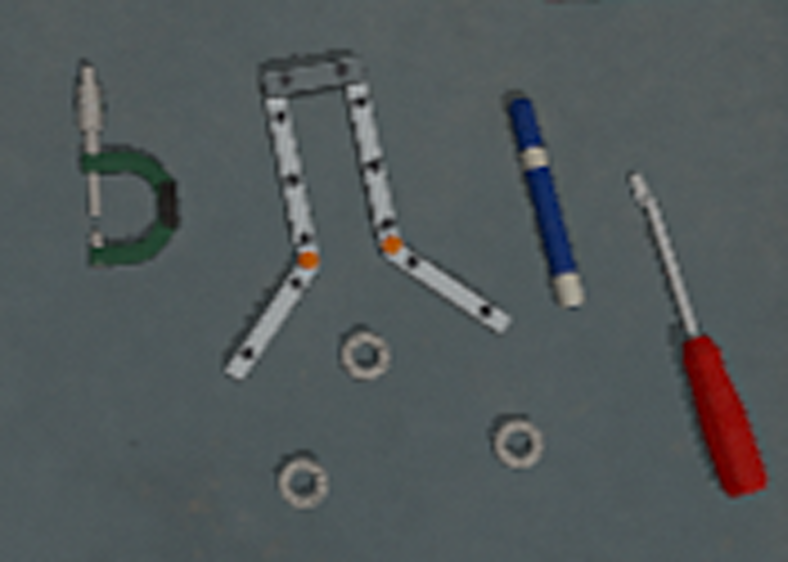

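View pics/side0z.png

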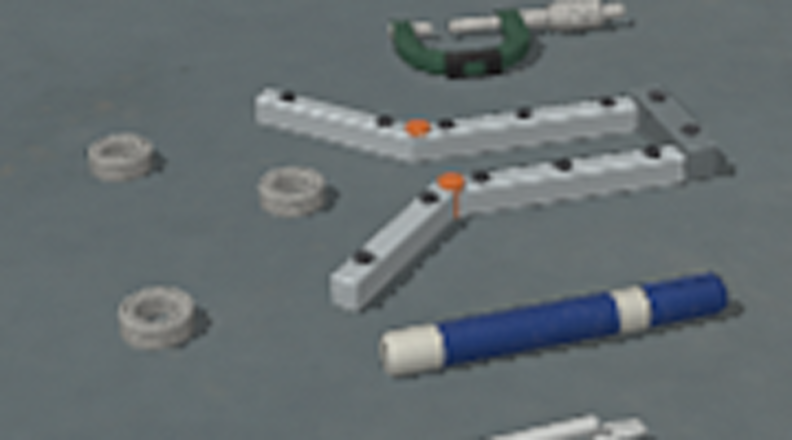

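```bash
cat >> h.py <<'E'
def blobs(s,kind):
    pass
E
python3 - <<'E'
from h import *
s=snapshot("top"); t=snapshot("side")
Z=lambda x,y:(225+(x+.5)/4.5-.5,125+(y+.5)/4.5-.5)
Y=lambda x,y:(180+(x+.5)/4.4-.5,195+(y+.5)/4.4-.5)
L=plane(s,Z(308,260),.017); Rr=plane(s,Z(392,244),.017); print("top posts",L,Rr,np.linalg.norm(L-Rr))
L2=plane(t,Y(418,128),.017); R2=plane(t,Y(453,182),.017); print("side posts",L2,R2,np.linalg.norm(L2-R2))
for p in((366,355),(519,443),(303,483)): print("ring",plane(s,Z(*p),.010))
for p in((294,186),(121,150),(158,310)): print("ring side",plane(t,Y(*p),.010))
for p in((276,96),(357,88),(366,97),(287,100),(313,70),(236,371),(503,322)): print(p,plane(s,Z(*p),.014))
c=(L+Rr)/2; d=L-Rr; x=np.array([d[1],-d[0]]);x/=np.linalg.norm(x); print(c,x,np.degrees(np.arctan2(x[1],x[0])))
E
```

```text
top posts [ 0.6053 -0.1541  0.017 ] [ 0.6164 -0.2064  0.017 ] 0.053464941784313214
side posts [ 0.6063 -0.1604  0.017 ] [ 0.6173 -0.2118  0.017 ] 0.05256386591566492
ring [ 0.5474 -0.1908  0.01  ]
ring [ 0.4947 -0.2844  0.01  ]
ring [ 0.4679 -0.1517  0.01  ]
ring side [ 0.5489 -0.197   0.01  ]
ring side [ 0.4696 -0.1567  0.01  ]
ring side [ 0.4961 -0.2891  0.01  ]
(276, 96) [ 0.7113 -0.1341  0.014 ]
(357, 88) [ 0.7176 -0.1856  0.014 ]
(366, 97) [ 0.7117 -0.1913  0.014 ]
(287, 100) [ 0.7088 -0.1411  0.014 ]
(313, 70) [ 0.7289 -0.1576  0.014 ]
(236, 371) [ 0.5354 -0.11    0.014 ]
(503, 322) [ 0.569  -0.2752  0.014 ]
[ 0.61085 -0.18025  0.017  ] [0.97821111 0.20761268] 11.982485934919502
```

carry_out(
  steps=[
    [[0,0,0,-7],[0,0,0,-7],[0,0,0,-7],[0,0,0,-7],[0,0,0,-7],[-0.0075,-0.0367,0,0],[-0.0075,-0.0367,0,0],[-0.0075,-0.0367,0,0],[-0.0075,-0.0367,0,0],[-0.0075,-0.0367,0,0],[-0.0075,-0.0367,0,0],[-0.0075,-0.0367,0,0],[-0.0075,-0.0367,0,0],[-0.0075,-0.0367,0,0],[-0.0075,-0.0367,0,0],[-0.0075,-0.0367,0,0],[-0.0075,-0.0367,0,0],[-0.0075,-0.0367,0,0],[-0.0075,-0.0367,0,0],[-0.0075,-0.0367,0,0]],
  ],
  claw=0,
  newtons=20,
)

```text
clock: 4.57
position: [0.43, -0.0336, 0.3041]
ee_rot: [-0.105, 0.995, -0.0, 0.0]
force: [0.9, 1.1, 0.1]
width: 0.0003
```

carry_out(
  steps=[
    [[-0.005,-0.026,0.026,0],[-0.005,-0.026,0.026,0],[-0.005,-0.026,0.026,0],[-0.005,-0.026,0.026,0],[-0.005,-0.026,0.026,0],[-0.005,-0.026,0.026,0],[-0.005,-0.026,0.026,0],[0,0,0.02,0],[0,0,0,0],[0,0,0,0]],
  ],
)

```text
clock: 5.4
position: [0.5009, -0.2017, 0.1012]
ee_rot: [-0.105, 0.995, 0.001, -0.001]
force: [-0.5, 0.6, 0.9]
width: 0.0
```

```bash
cat > look.py <<'E'
import sys
from h import *
n=sys.argv[1]
s=snapshot("top"); t=snapshot("side"); save(s,n+"t"); save(t,n+"s")
a=cv2.resize(s["pixels"][125:250,225:400],None,fx=4.4,fy=4.4,interpolation=cv2.INTER_CUBIC)
b=cv2.resize(t["pixels"][150:290,180:360],None,fx=4.2,fy=4.2,interpolation=cv2.INTER_CUBIC)
cv2.imwrite(f"pics/{n}tz.png",a[:,:,::-1]); cv2.imwrite(f"pics/{n}sz.png",b[:,:,::-1])
o=get_obs(); p=o["position"]; z=R.from_quat(o["ee_rot"]).as_matrix()
tip=p+z[:,2]*.073
print(o["clock"],p.round(4),o["force"].round(2),"tipz",tip[2].round(4))
q=proj(s,tip); print("tip top zoom",((q-[225,125])*4.4).round()); q=proj(t,tip); print("tip side zoom",((q-[180,150])*4.2).round())
E
python3 look.py a
```

```text
5.5 [ 0.5021 -0.2019  0.1031] [-0.18  0.53  0.88] tipz 0.0301
tip top zoom [380. 414.]
tip side zoom [173. 335.]
```

View pics/atz.png

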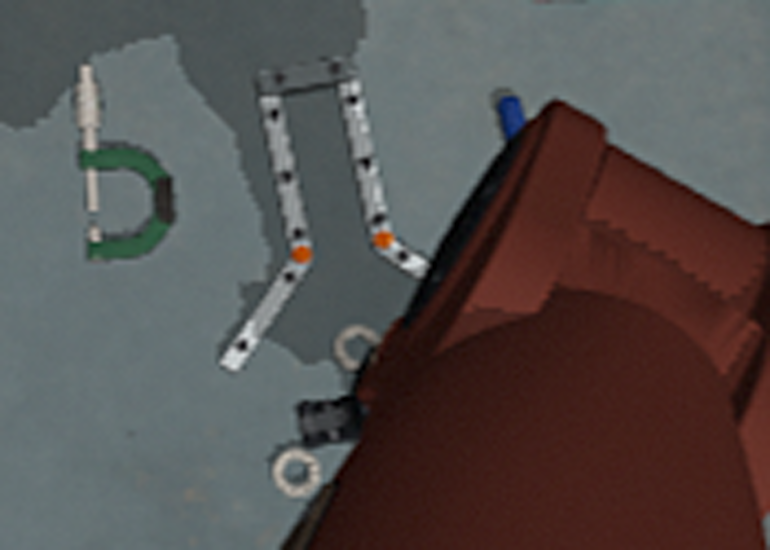

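View pics/asz.png

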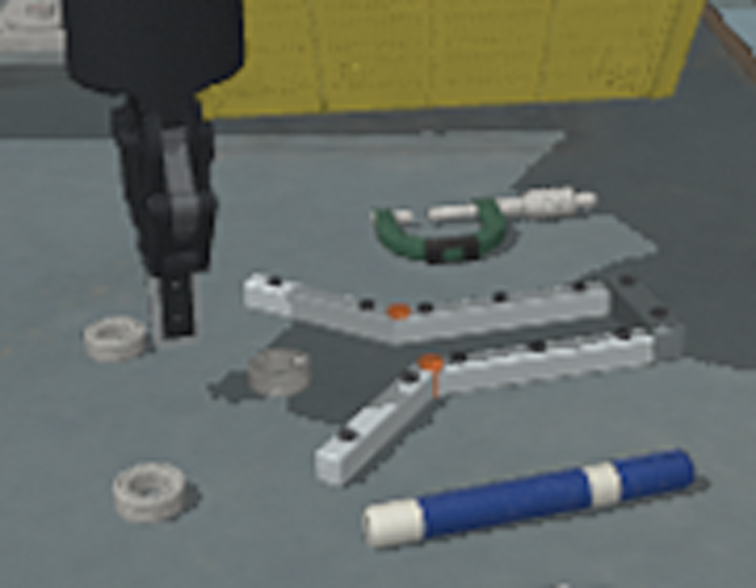

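carry_out(
  steps=[
    [[0,-0.0035,0.008,0],[0,-0.0035,0.008,0],[0,0,0.006,0],[0,0,0.004,0],[0,0,0,0],[0,0,0,0],[0,0,0,0]],
  ],
)

```text
clock: 6.08
position: [0.5034, -0.2091, 0.076]
ee_rot: [-0.105, 0.994, -0.0, 0.0]
force: [0.5, -0.5, -0.2]
width: -0.0
```

```bash
python3 look.py b
```

```text
6.1833 [ 0.5034 -0.2091  0.0762] [-0.15 -0.87 -0.48] tipz 0.0032
tip top zoom [384. 416.]
tip side zoom [179. 396.]
```

View pics/bsz.png

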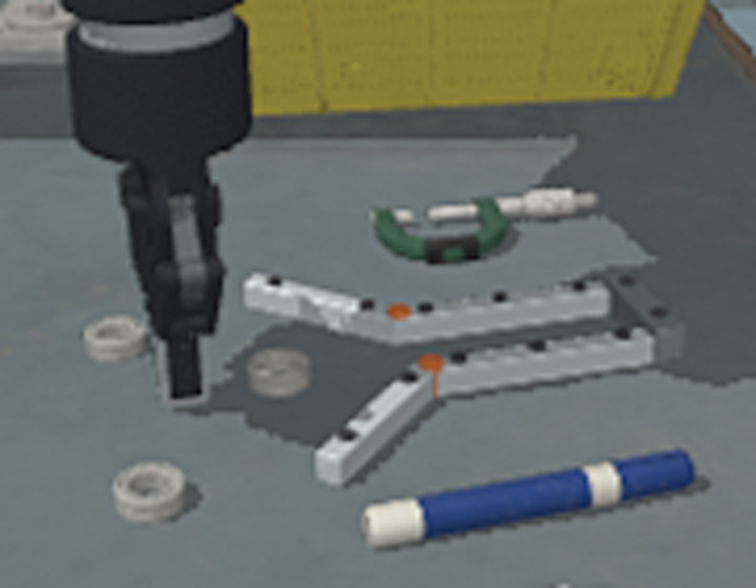

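carry_out(
  steps=[
    [[-0.005,0,0,0],[-0.005,0,0,0],[-0.005,0,0,0],[-0.005,0,0,0],[-0.005,0,0,0],[-0.005,0,0,0],[-0.005,0,0,0],[-0.005,0,0,0],[-0.005,0,0,0],[-0.005,0,0,0],[-0.005,0,0,0],[-0.005,0,0,0],[-0.005,0,0,0],[-0.005,0,0,0],[0,0,0,0]],
  ],
)

```text
clock: 7.43
position: [0.5728, -0.1944, 0.076]
ee_rot: [-0.105, 0.994, -0.0, 0.0]
force: [-0.0, 0.3, 0.3]
width: 0.0002
```

```bash
python3 look.py c
```

```text
7.5333 [ 0.5718 -0.1944  0.0758] [0.41 0.13 0.11] tipz 0.0028
tip top zoom [360. 309.]
tip side zoom [329. 374.]
```

View pics/csz.png

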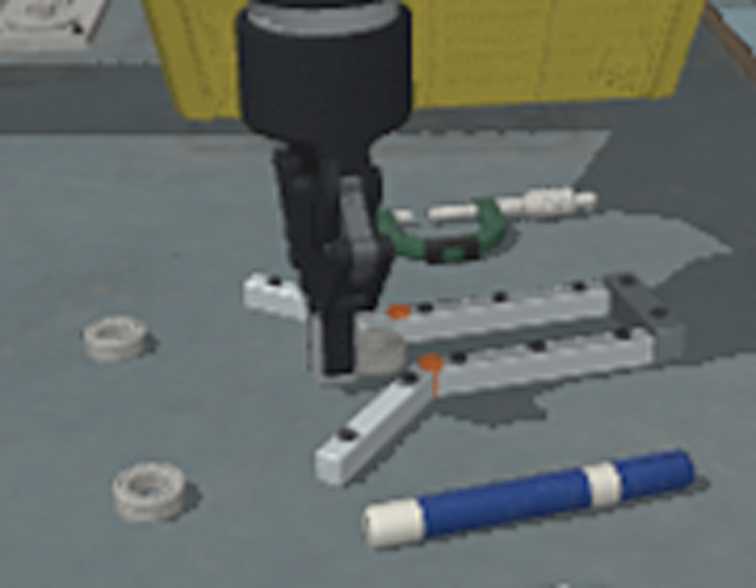

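View pics/ctz.png

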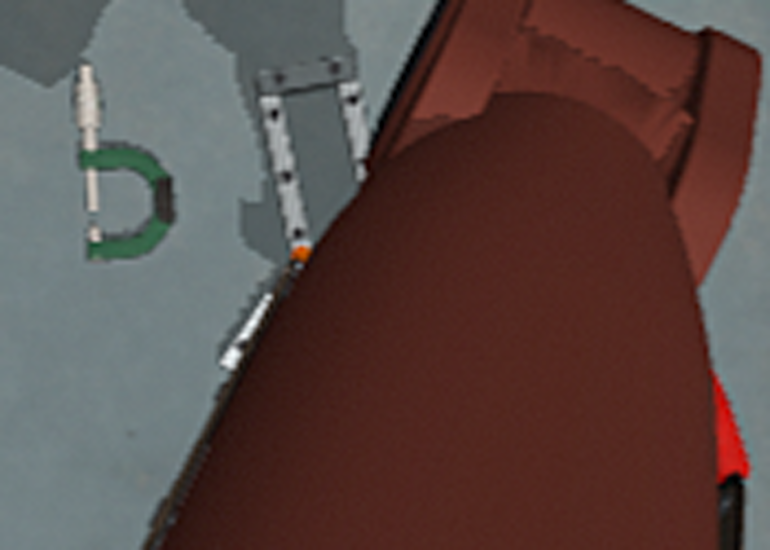

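carry_out(
  steps=[
    [[-0.005,0,0,0],[-0.005,0,0,0],[-0.005,0,0,0],[-0.005,0,0,0],[-0.005,0,0,0],[-0.005,0,0,0],[-0.005,0,0,0],[-0.005,0,0,0]],
  ],
)

```text
clock: 8.2
position: [0.6028, -0.1942, 0.0765]
ee_rot: [-0.1, 0.995, -0.008, -0.01]
force: [-60.3, -43.0, 39.4]
width: -0.0003
```

```bash
python3 look.py d
```

```text
8.3 [ 0.6031 -0.1937  0.0765] [-42.18 -35.53  28.79] tipz 0.0035
tip top zoom [360. 263.]
tip side zoom [394. 370.]
```

View pics/dsz.png

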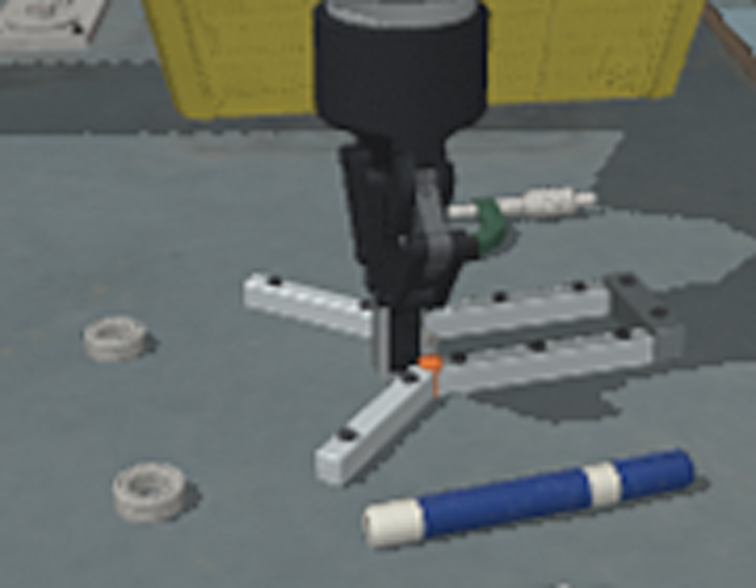

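carry_out(
  steps=[
    [[0.008,0,0,0],[0.008,0,0,0],[0.008,0,0,0],[0,0,0,0],[0,0,0,0],[0,0,0,0]],
  ],
)

```text
clock: 8.8
position: [0.5876, -0.1956, 0.0769]
ee_rot: [-0.103, 0.995, -0.004, -0.0]
force: [-5.5, -19.1, 2.2]
width: -0.0002
```

```bash
python3 look.py e; python3 - <<'E'
import cv2
a=cv2.imread("pics/es.png")[190:270,230:350]; cv2.imwrite("pics/es2.png",cv2.resize(a,None,fx=6.5,fy=6.5,interpolation=cv2.INTER_CUBIC))
E
```

```text
8.9 [ 0.5877 -0.1956  0.0769] [ -5.2  -20.2    2.16] tipz 0.0039
tip top zoom [363. 284.]
tip side zoom [364. 372.]
```

View pics/es2.png

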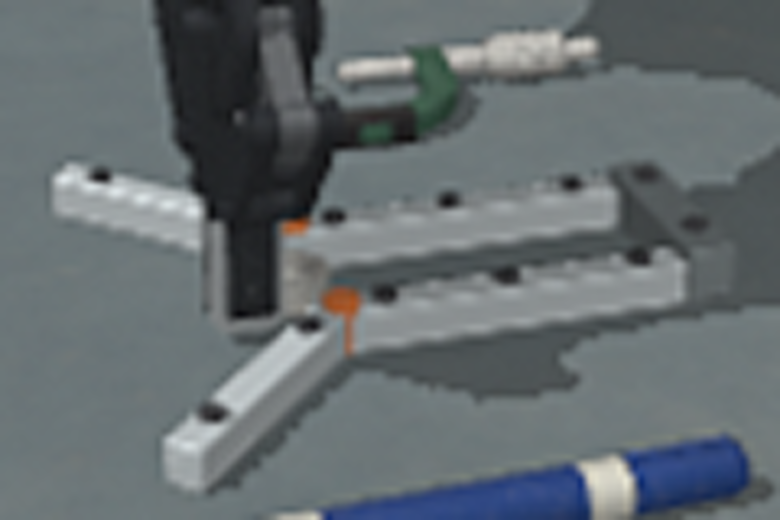

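View pics/etz.png

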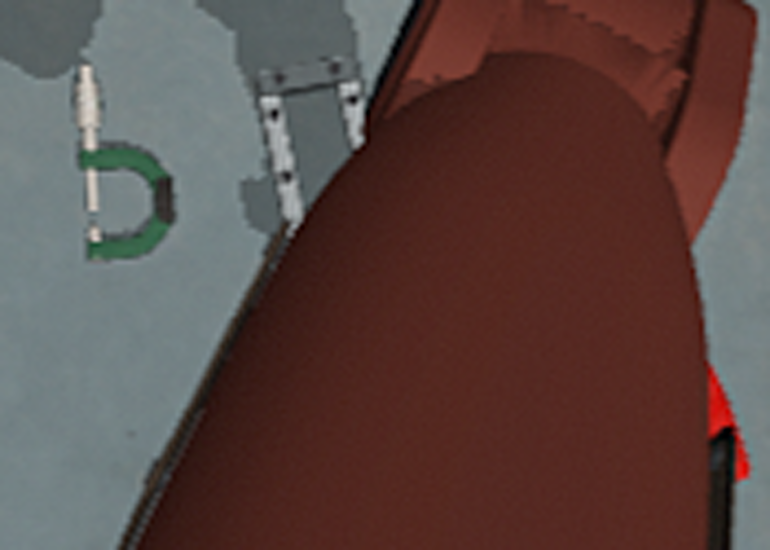

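```bash
python3 - <<'E'
from h import *
t=snapshot("side"); im=cv2.resize(t["pixels"][:,:,::-1],None,fx=1.5,fy=1.5); cv2.imwrite("pics/f.png",im)
o=get_obs(); print(o["joint_positions"].round(3),o["tau"].round(1),o["torque"].round(2),o["force"].round(1))
big=cv2.resize(t["pixels"][190:270,230:350,::-1],None,fx=6.5,fy=6.5,interpolation=cv2.INTER_CUBIC).copy()
g=np.array([.6118,-.1861,0]); ex=np.array([.978,.208,0]); ey=np.array([-.208,.978,0])
def P(x,y,z):
    q=proj(t,g+x*ex+y*ey+[0,0,z]); return (int((q[0]-229.5)*6.5),int((q[1]-189.5)*6.5))
a=np.linspace(0,2*np.pi,60)
for s in(1,-1):
    cv2.polylines(big,[np.array([P(x,s*y,0) for x,y in((.112,.02),(0,.02),(-.062,.082))])],0,(0,255,255),1)
    cv2.polylines(big,[np.array([P(x,s*y,.014) for x,y in((.112,.02),(0,.02),(-.062,.082))])],0,(0,255,0),1)
T=R.from_quat(o["ee_rot"]).as_matrix(); p=o["position"]
def Q(v):
    q=proj(t,p+T@np.array(v)); return (int((q[0]-229.5)*6.5),int((q[1]-189.5)*6.5))
cv2.polylines(big,[np.array([Q((x,y,.073)) for x,y in((.011,.0145),(-.011,.0145),(-.011,-.0145),(.011,-.0145))])],1,(0,0,255),1)
for z in(0,.01):
    cv2.polylines(big,[np.array([P(0+.0145*np.cos(k),0.0+.0145*np.sin(k),z) for k in a])],1,(255,0,0),1)
cv2.imwrite("pics/f2.png",big)
E
```

```text
[-0.436  0.666 -0.186  0.714 -0.008 -0.643] [ 12.1 -68.5  23.1   1.8   6.   -0.1] [-4.07  0.88 -0.17] [ -4.1 -18.5   1.5]
```

View pics/f.png

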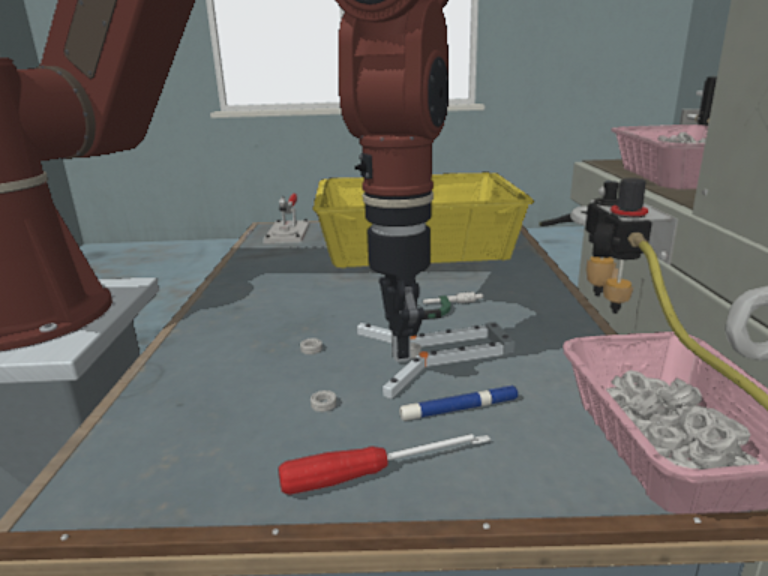

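View pics/f2.png

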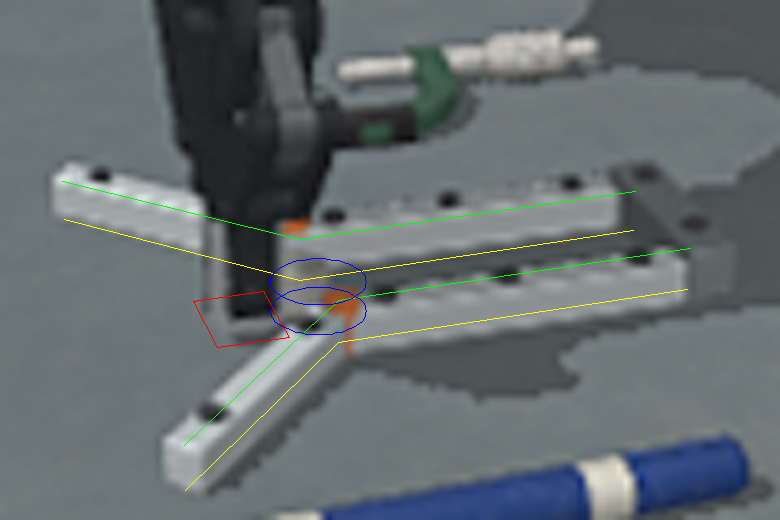

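carry_out(
  steps=[
    [[0.006,0,0,0],[0.006,0,0,0],[0.006,0,0,0],[0.006,0,0,0],[0.006,0,0,0],[0,0,0,0],[0,0,0,0]],
  ],
)

```text
clock: 9.53
position: [0.5579, -0.1973, 0.076]
ee_rot: [-0.105, 0.994, 0.0, 0.0]
force: [-0.2, -0.5, 0.7]
width: 0.0002
```

```bash
cat > ov.py <<'E'
import sys
from h import *
n=sys.argv[1]; rings=eval(sys.argv[2]) if len(sys.argv)>2 else []
t=snapshot("side")
o=get_obs(); T=R.from_quat(o["ee_rot"]).as_matrix(); p=o["position"]
g=np.array([.6118,-.1861,0]); ex=np.array([.978,.208,0]); ey=np.array([-.208,.978,0])
d=p-g; print(o["clock"],p.round(4),"lane",(d@ex).round(4),(d@ey).round(4),"tipz",(p[2]-.073).round(4),"F",o["force"].round(1))
C=(190,185,330,290); k=5.5
big=cv2.resize(t["pixels"][C[1]:C[3],C[0]:C[2],::-1],None,fx=k,fy=k,interpolation=cv2.INTER_CUBIC).copy()
cv2.imwrite(f"pics/{n}r.png",big)
px=lambda X:(lambda q:(int((q[0]-C[0]+.5)*k),int((q[1]-C[1]+.5)*k)))(proj(t,X))
P=lambda x,y,z:px(g+x*ex+y*ey+[0,0,z])
for s in(1,-1):
    cv2.polylines(big,[np.array([P(x,s*y,0) for x,y in((.112,.02),(0,.02),(-.062,.082))])],0,(0,255,255),1)
cv2.polylines(big,[np.array([px(p+T@np.array((x,y,.073))) for x,y in((.011,.009),(-.011,.009),(-.011,-.009),(.011,-.009))])],1,(0,0,255),1)
a=np.linspace(0,2*np.pi,60)
for r in rings:
    for z in(0,.01): cv2.polylines(big,[np.array([P(r[0]+.0145*np.cos(q),r[1]+.0145*np.sin(q),z) for q in a])],1,(255,0,0),1)
cv2.imwrite(f"pics/{n}o.png",big)
E
python3 ov.py g "[(-.011,.007)]"
```

```text
9.5833 [ 0.5582 -0.1973  0.076 ] lane -0.0548 0.0002 tipz 0.003 F [ 1.3 -0.4  0.5]
```

View pics/go.png

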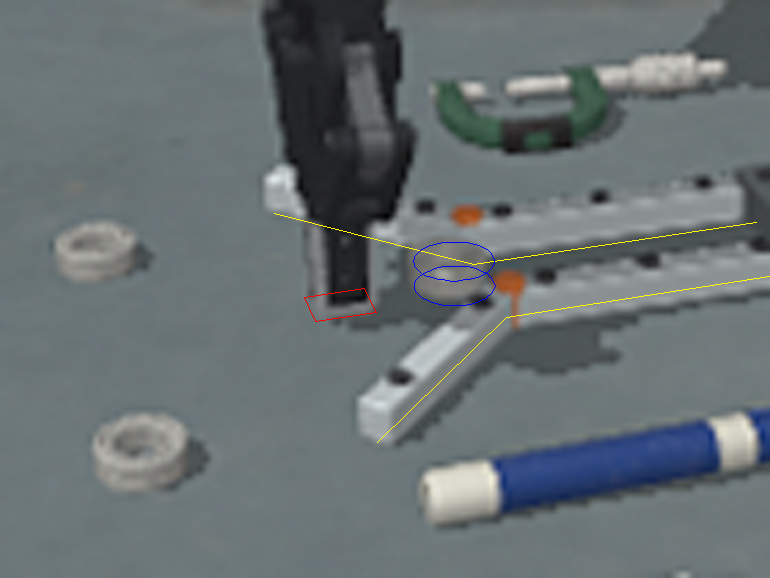

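View pics/gr.png

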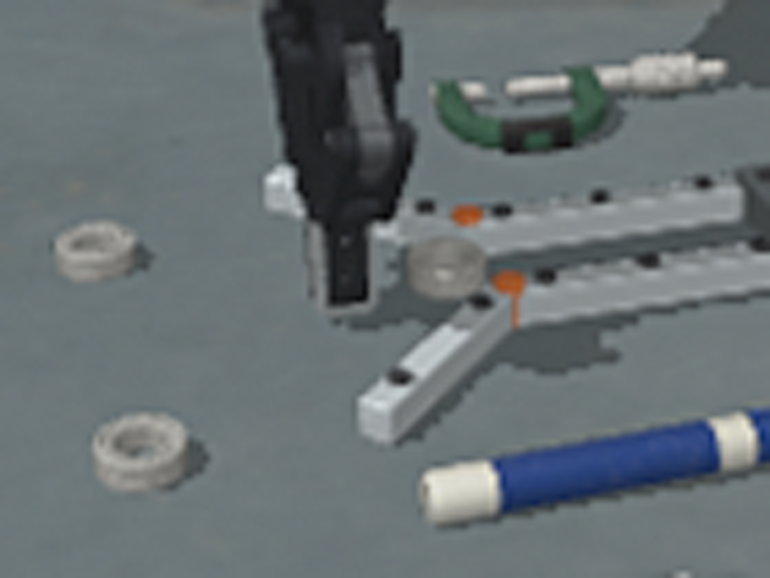

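```bash
python3 - <<'E'
from h import *
t=snapshot("side"); o=get_obs(); T=R.from_quat(o["ee_rot"]).as_matrix(); p=o["position"]
C=(235,205,285,250);k=14
big=cv2.resize(t["pixels"][C[1]:C[3],C[0]:C[2],::-1],None,fx=k,fy=k,interpolation=cv2.INTER_CUBIC).copy()
px=lambda X:(lambda q:(int((q[0]-C[0]+.5)*k),int((q[1]-C[1]+.5)*k)))(proj(t,X))
for w,c in((.009,(0,0,255)),(.0145,(0,255,255))):
    for z in(.073,.053): cv2.polylines(big,[np.array([px(p+T@np.array((x,y,z))) for x,y in((.011,w),(-.011,w),(-.011,-w),(.011,-w))])],1,c,1)
cv2.imwrite("pics/h.png",big)
E
```

```text
(no output)
```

View pics/h.png

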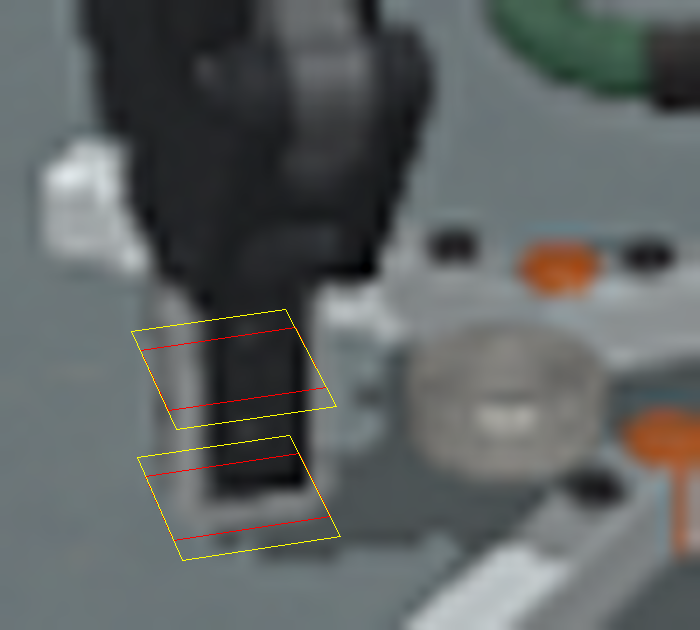

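```bash
cat > wf.py <<'E'
import sys
from h import *
def wire(t,img,C,k,g,yaw):
    big=cv2.resize(img[C[1]:C[3],C[0]:C[2]],None,fx=k,fy=k,interpolation=cv2.INTER_CUBIC).copy()
    px=lambda X:(lambda q:(int(round((q[0]-C[0]+.5)*k)),int(round((q[1]-C[1]+.5)*k))))(proj(t,X))
    ex=np.array([np.cos(yaw),np.sin(yaw),0]); ey=np.array([-np.sin(yaw),np.cos(yaw),0])
    P=lambda x,y,z:px(np.array([*g,0])+x*ex+y*ey+[0,0,z])
    a=np.linspace(0,2*np.pi,40)
    for s in(1,-1):
        for z,c in((0,(0,255,255)),(.014,(0,255,0))):
            cv2.polylines(big,[np.array([P(x,s*y,z) for x,y in((.112,.02),(0,.02),(-.062,.082))])],0,c,1)
            cv2.polylines(big,[np.array([P(x,s*y,z) for x,y in((.112,.032),(.004,.032),(-.054,.090))])],0,c,1)
        cv2.polylines(big,[np.array([P(.006*np.cos(q),s*.026+.006*np.sin(q),.017) for q in a])],1,(0,0,255),1)
    return big
if __name__=="__main__":
    n=sys.argv[1]; gx,gy,yw=map(float,sys.argv[2:5])
    s=snapshot("top");t=snapshot("side")
    cv2.imwrite(f"pics/{n}T.png",wire(s,cv2.imread("pics/top0.png"),(265,130,345,215),7,(gx,gy),np.radians(yw)))
    cv2.imwrite(f"pics/{n}S.png",wire(t,cv2.imread("pics/side0.png"),(225,195,355,275),6,(gx,gy),np.radians(yw)))
E
python3 wf.py w1 .6118 -.1861 12
```

```text
(no output)
```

View pics/w1T.png

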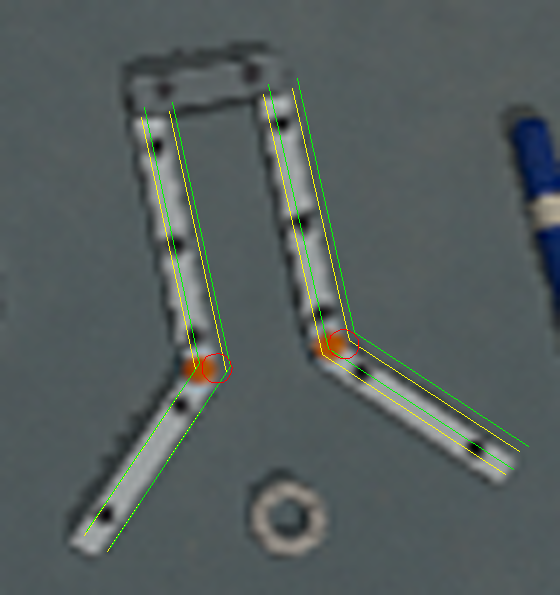

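View pics/w1S.png

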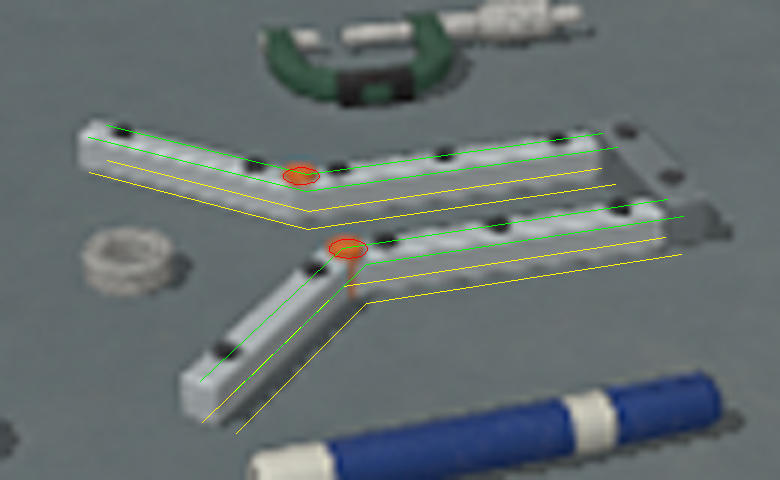

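```bash
python3 - <<'E'
from h import *
t=snapshot("side")
f=lambda x,y:(235+(x+.5)/14-.5,205+(y+.5)/14-.5)
L=plane(t,f(560,268),.017);Rr=plane(t,f(662,437),.017);r=plane(t,f(505,365),.01);r2=plane(t,f(505,440),0)
print(L,Rr,np.linalg.norm(L-Rr),r,r2)
c=(L+Rr)/2;d=(L-Rr)/np.linalg.norm(L-Rr); e=np.array([d[1],-d[0],0])
print("c",c,np.degrees(np.arctan2(e[1],e[0])))
for q in(r,r2): print((q-c)@e,(q-c)@d)
print(get_obs()["clock"])
for q in tip_of(t,"ring_1"): print(q["at"],q["conf"],plane(t,q["at"],0))
for q in spot_in(t,"ring_1"): print(q["at"],q["conf"],plane(t,q["at"],0.005))
E
```

```text
[ 0.6062 -0.1602  0.017 ] [ 0.616  -0.2108  0.017 ] 0.051540275513427346 [ 0.5971 -0.1758  0.01  ] [ 0.5967 -0.1795  0.    ]
c [ 0.6111 -0.1855  0.017 ] 10.961104032021286
-0.011900208019652745 0.012185033815668815
-0.012996438092875352 0.008628591825904018
9.7833
[209.4, 233.1] 0.63 [ 0.4735 -0.1572  0.    ]
[270.7, 233.0] 0.61 [ 0.5977 -0.1674  0.    ]
[214.0, 268.3] 0.49 [ 0.4924 -0.2835  0.    ]
[217.1, 265.3] 0.7 [ 0.498  -0.2824  0.005 ]
[209.6, 230.1] 0.54 [ 0.474  -0.1537  0.005 ]
```

carry_out(
  steps=[
    [[0,0,-0.0175,0],[0,0,-0.0175,0],[-0.0036,0.0086,0,0],[-0.0036,0.0086,0,0],[-0.0036,0.0086,0,0],[-0.0036,0.0086,0,0],[0,0,0,6.5],[0,0,0,6.5],[0,0,0,6.5],[0,0,0,6.5],[0,0,0,6.5],[0,0,0,6.5],[0,0,0,6],[0,0,0,0],[0,0,0,0]],
  ],
  claw=0.095,
)

```text
clock: 11.13
position: [0.5647, -0.1599, 0.1103]
ee_rot: [0.282, 0.959, 0.0, -0.001]
force: [1.3, 0.4, -0.7]
width: 0.0082
```

```bash
python3 ov.py i "[(-.0127,.0113)]"; python3 -c "
from h import *
o=get_obs();print(o['width'],R.from_quat(o['ee_rot']).as_matrix().round(3))"
```

```text
11.1833 [ 0.5648 -0.1601  0.1104] lane -0.0406 0.0352 tipz 0.0374 F [ 0.5 -0.4 -0.3]
0.008373311225210053 [[-0.841  0.541 -0.001]
 [ 0.541  0.841  0.   ]
 [ 0.001 -0.    -1.   ]]
```

View pics/io.png

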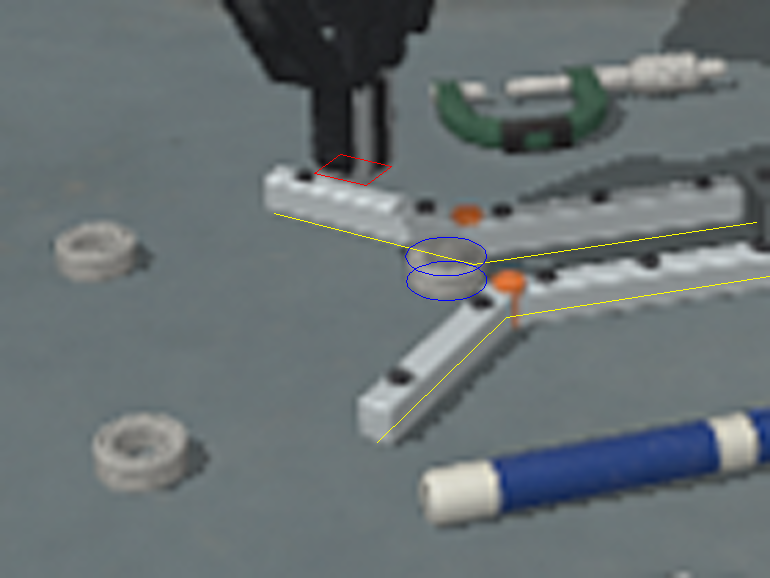

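carry_out(
  steps=[
    [[0,0,0.01,0],[0,0,0.01,0],[0,0,0.008,0],[0,0,0.005,0],[0,0,0,0],[0,0,0,0]],
  ],
)

```text
clock: 11.68
position: [0.5646, -0.1607, 0.0773]
ee_rot: [0.284, 0.959, 0.0, -0.001]
force: [-0.3, 1.0, -0.4]
width: 0.0081
```

```bash
python3 ov.py j "[(-.0127,.0113)]"
```

```text
11.7333 [ 0.565  -0.1608  0.0778] lane -0.0405 0.0345 tipz 0.0048 F [1.3 0.9 0.2]
```

View pics/jo.png

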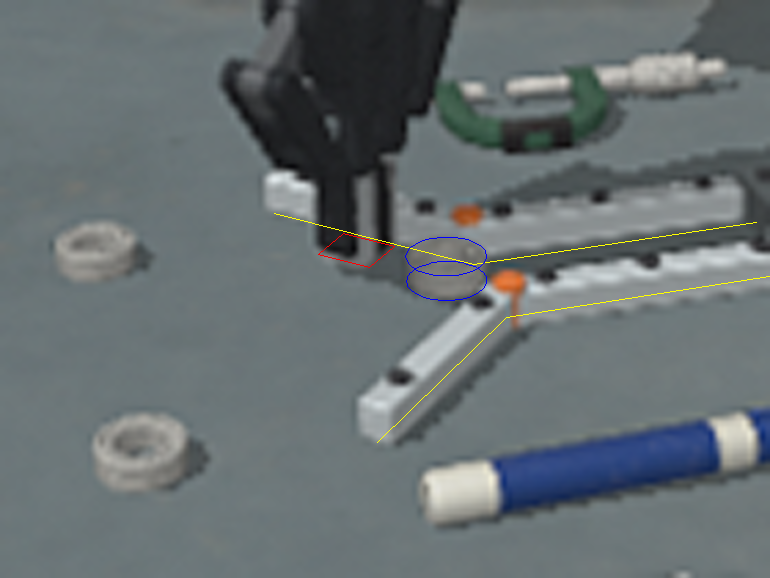

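carry_out(
  steps=[
    [[-0.004,0,0,0],[-0.004,0,0,0],[-0.004,0,0,0],[-0.004,0,0,0],[-0.004,0,0,0],[-0.004,0,0,0],[0,0,0,0]],
  ],
)

```text
clock: 12.32
position: [0.586, -0.1744, 0.078]
ee_rot: [0.284, 0.959, -0.0, 0.0]
force: [-0.0, 0.5, -0.6]
width: 0.008
```

```bash
python3 ov.py k "[(-.003,.001)]"
```

```text
12.3667 [ 0.5855 -0.1741  0.0779] lane -0.0232 0.0172 tipz 0.0049 F [-0.7  0.8 -0.6]
```

View pics/ko.png

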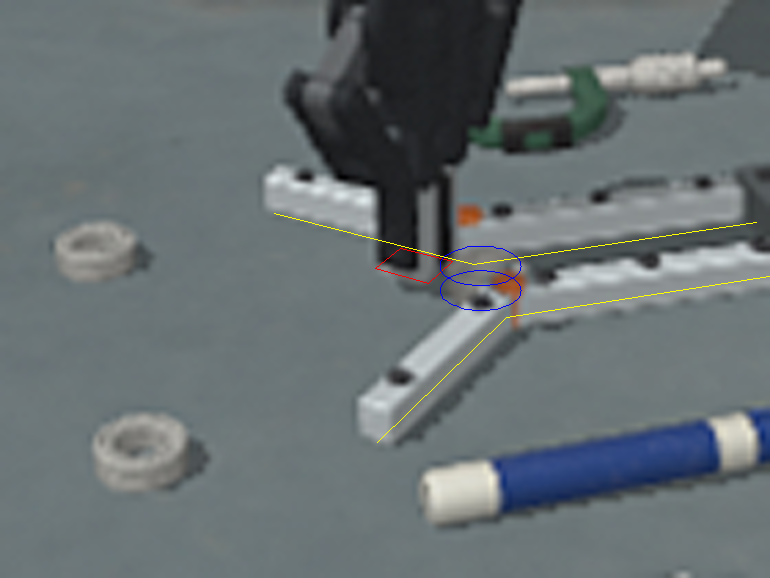

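carry_out(
  steps=[
    [[0.008,0,0,0],[0.008,0,-0.01,0],[0.008,0,-0.02,0],[0,0,0,-6.5],[0,0,0,-6.5],[0,0,0,-6.5],[0,0,0,-6.5],[0,0,0,-6.5],[0,0,0,-6.5],[0,0,0,-6],[0,-0.0115,0,0],[0,-0.0115,0,0],[0,-0.011,0,0],[0,0,0.01,0],[0,0,0.01,0],[0,0,0.007,0],[0,0,0.005,0],[0,0,0,0],[0,0,0,0]],
  ],
)

```text
clock: 13.95
position: [0.5717, -0.1935, 0.0753]
ee_rot: [-0.105, 0.994, 0.0, -0.001]
force: [0.8, 0.5, -0.1]
width: 0.0083
```

```bash
python3 ov.py l "[(-.004,.001)]"
```

```text
14.0 [ 0.572  -0.1937  0.0758] lane -0.0405 0.0008 tipz 0.0028 F [ 1.4 -0.5  0.2]
```

View pics/lo.png

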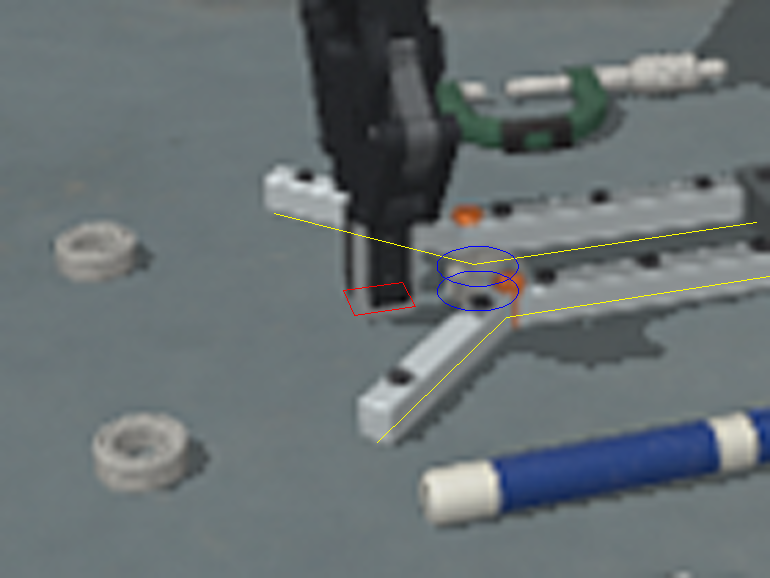

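```bash
python3 -c "
from h import *
print(R.from_quat(get_obs()['ee_rot']).as_matrix().round(3))
a=cv2.imread('pics/lr.png')[150:350,250:600];cv2.imwrite('pics/l2.png',cv2.resize(a,None,fx=2.2,fy=2.2))"
```

```text
[[-0.978 -0.209 -0.   ]
 [-0.209  0.978  0.   ]
 [ 0.     0.    -1.   ]]
```

View pics/l2.png

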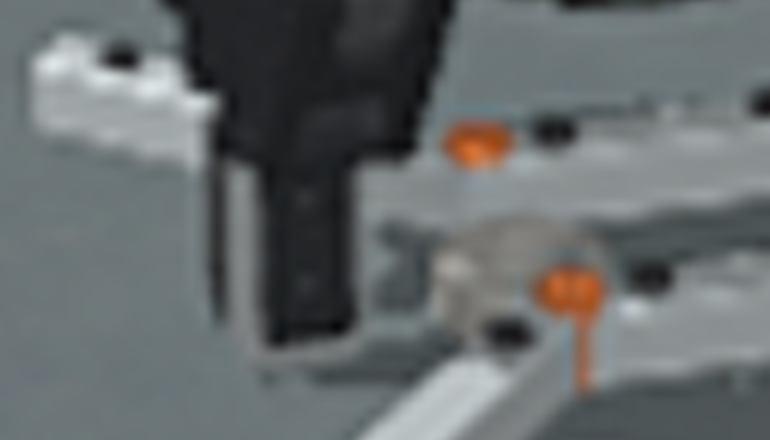

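carry_out(
  steps=[
    [[-0.004,0,0,0],[-0.004,0,0,0],[-0.004,0,0,0],[-0.004,0,0,0],[-0.004,0,0,0],[-0.004,0,0,0]],
  ],
)

```text
clock: 14.5
position: [0.596, -0.1889, 0.076]
ee_rot: [-0.105, 0.994, -0.0, 0.0]
force: [-0.9, -0.3, 0.8]
width: 0.0084
```

```bash
python3 ov.py m "[(.01,.00)]"
```

```text
14.55 [ 0.5967 -0.1888  0.076 ] lane -0.0153 0.0005 tipz 0.003 F [ 0.6 -1.1  0.7]
```

View pics/mo.png

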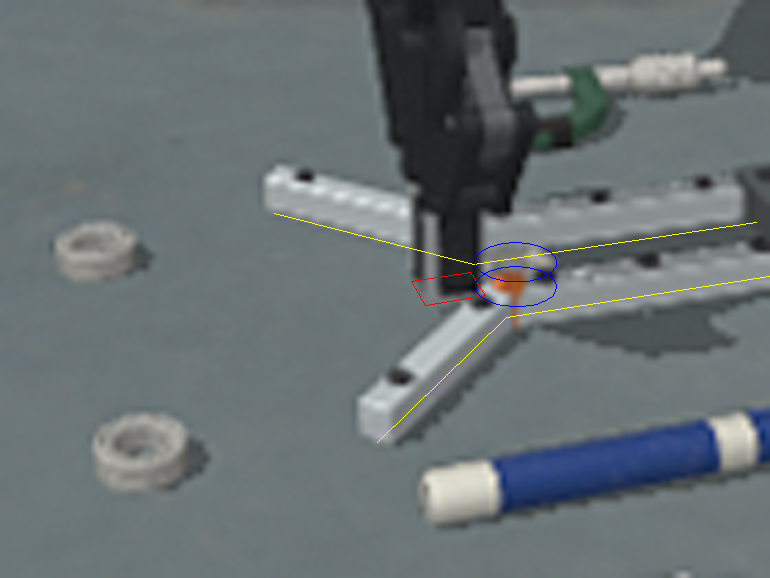

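carry_out(
  steps=[
    [[-0.003,0,0,0],[-0.003,0,0,0],[-0.003,0,0,0]],
  ],
)

```text
clock: 14.8
position: [0.6016, -0.1869, 0.0752]
ee_rot: [-0.104, 0.995, 0.0, -0.003]
force: [-16.1, -1.0, 7.3]
width: 0.008
```

carry_out(
  steps=[
    [[0.004,0,0,0],[0.004,0,0,0],[0,0,0,0],[0,0,0,0],[0,0,0,0]],
  ],
  claw=0,
)

```text
clock: 15.22
position: [0.5967, -0.1889, 0.0761]
ee_rot: [-0.105, 0.994, -0.0, 0.0]
force: [-0.6, 0.4, -0.6]
width: -0.0001
```

carry_out(
  steps=[
    [[-0.003,0,0,0],[-0.003,0,0,0],[-0.003,0,0,0],[-0.002,0,0,0]],
  ],
)

```text
clock: 15.55
position: [0.6079, -0.1864, 0.0759]
ee_rot: [-0.105, 0.994, -0.0, 0.0]
force: [-0.4, -0.8, -0.3]
width: -0.0003
```

```bash
python3 ov.py n "[(.018,.00)]"
```

```text
15.6 [ 0.6081 -0.1864  0.076 ] lane -0.0037 0.0005 tipz 0.003 F [ 0.  -0.4 -0.2]
```

View pics/no.png

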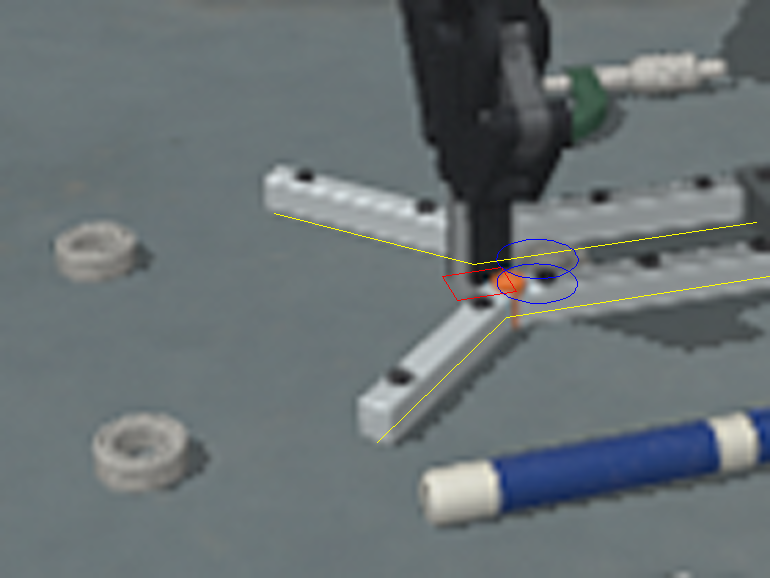

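carry_out(
  steps=[
    [[-0.003,0,0,0],[-0.003,0,0,0],[-0.003,0,0,0],[-0.003,0,0,0]],
  ],
)

```text
clock: 15.93
position: [0.6193, -0.1839, 0.0759]
ee_rot: [-0.105, 0.994, -0.0, 0.0]
force: [-0.7, -0.1, 0.0]
width: 0.0002
```

carry_out(
  steps=[
    [[-0.003,0,0,0],[-0.003,0,0,0],[-0.003,0,0,0]],
  ],
)

```text
clock: 16.18
position: [0.6281, -0.1821, 0.0759]
ee_rot: [-0.105, 0.994, -0.0, 0.0]
force: [0.2, 0.3, -0.6]
width: 0.0002
```

carry_out(
  steps=[
    [[0.01,0,0,0],[0.02,0,0,0],[0.02,0,-0.01,0],[0.02,0,-0.02,0],[0,0,-0.02,0],[0,0,0,0],[0,0,0,0]],
  ],
)

```text
clock: 16.77
position: [0.5603, -0.1972, 0.1271]
ee_rot: [-0.105, 0.995, -0.001, 0.001]
force: [0.1, -0.3, 0.1]
width: 0.0002
```

```bash
python3 ov.py o "[(.04,.00)]"
```

```text
16.8167 [ 0.5598 -0.1969  0.1261] lane -0.0531 0.0003 tipz 0.0531 F [ 0.3 -0.  -0.5]
```

View pics/oo.png

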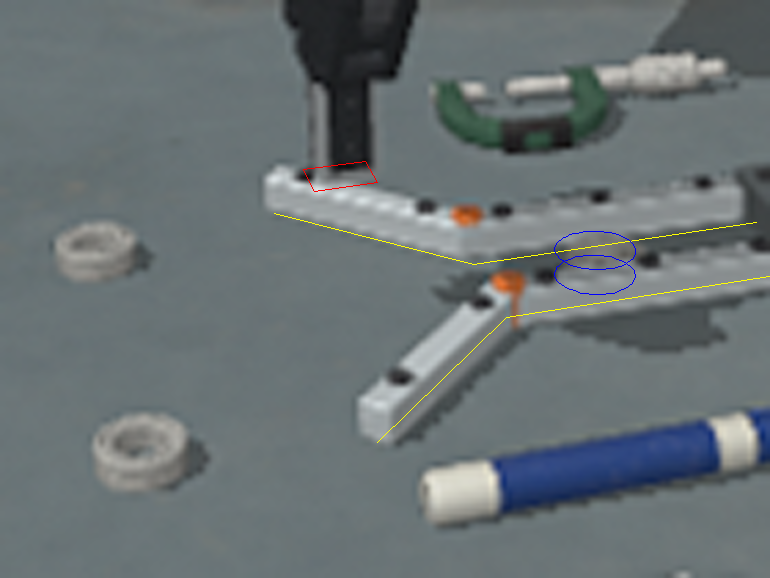

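carry_out(
  steps=[
    [[0.0283,0.0184,0,0],[0.0283,0.0184,0,0],[0.0283,0.0184,0,0],[0.0283,0.0184,0,0],[0,0,0,7.1],[0,0,0,7.1],[0,0,0,7.1],[0,0,0,7.1],[0,0,0.02,0],[0,0,0.014,0],[0,0,0.01,0],[0,0,0.005,0],[0,0,0,0],[0,0,0,0]],
  ],
  claw=0.14,
)

```text
clock: 17.98
position: [0.4332, -0.1481, 0.0766]
ee_rot: [0.142, 0.99, 0.0, -0.0]
force: [0.3, -0.7, 0.2]
width: 0.012
```

```bash
sed -i 's/C=(190,185,330,290)/C=(185,185,325,290)/' ov.py; python3 ov.py p "[(-.133,.058)]"
```

```text
18.0333 [ 0.4335 -0.1484  0.077 ] lane -0.1665 0.074 tipz 0.004 F [-0.3 -0.3  0.4]
```

View pics/po.png

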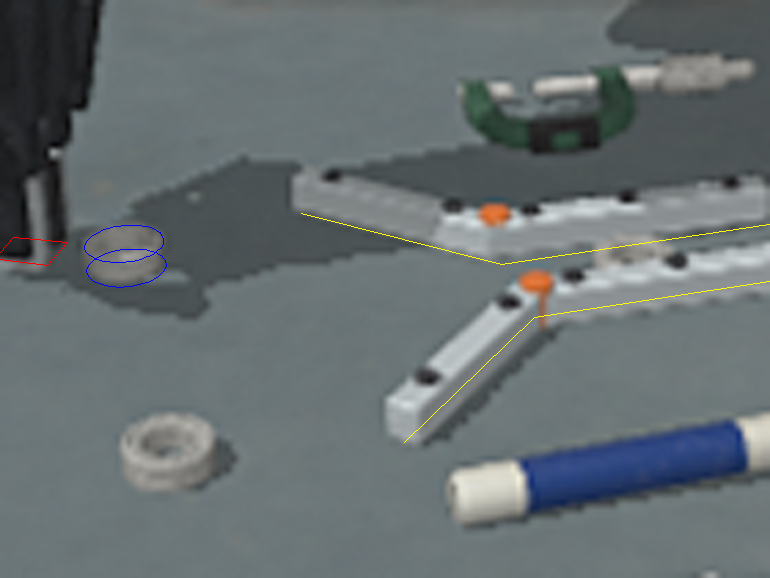

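carry_out(
  steps=[
    [[-0.006,0,0,0],[-0.006,0,0,0],[-0.006,0,0,0],[-0.006,0,0,0],[-0.006,0,0,0],[-0.006,0,0,0],[-0.006,0,0,0],[-0.006,0,0,0],[-0.006,0,0,0],[-0.006,0,0,0],[-0.006,0,0,0],[-0.006,0,0,0],[-0.006,0,0,0],[-0.006,0,0,0],[-0.006,0,0,0],[-0.006,0,0,0],[-0.006,0,0,0],[-0.006,0,0,0],[-0.006,0,0,0],[-0.004,0,0,0]],
  ],
)

```text
clock: 19.7
position: [0.5473, -0.1819, 0.0769]
ee_rot: [0.142, 0.99, -0.0, 0.0]
force: [-0.7, 0.3, -0.0]
width: 0.012
```

```bash
sed -i 's/C=(185,185,325,290)/C=(190,185,330,290)/' ov.py; python3 ov.py q "[(-.0345,.0035)]"
```

```text
19.75 [ 0.5478 -0.1821  0.077 ] lane -0.0617 0.0172 tipz 0.004 F [ 0.9 -0.4 -0.1]
```

View pics/qo.png

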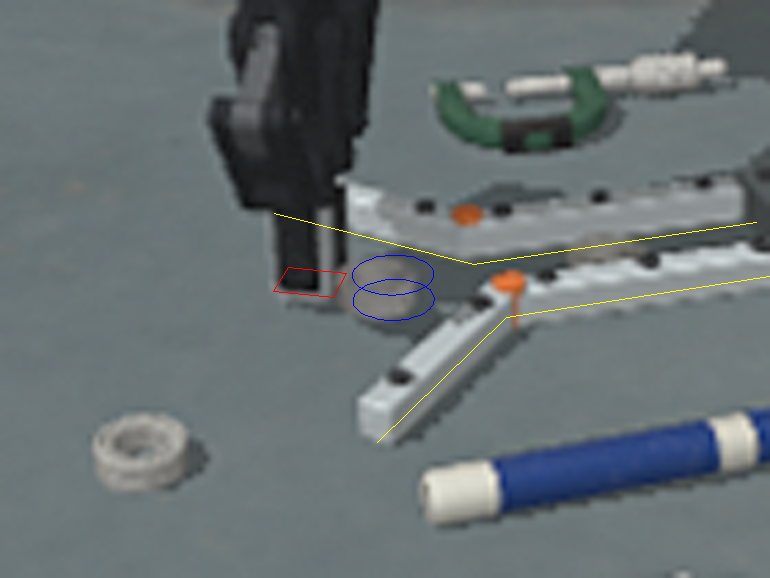

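carry_out(
  steps=[
    [[0.01,0,0,0],[0.01,0,0,0],[0,0,0,-7.1],[0,0,0,-7.1],[0,0,0,-7.1],[0,0,0,-7.1],[0,-0.009,0,0],[0,-0.009,0,0],[0,-0.008,0,0],[0,0,0,0]],
  ],
  claw=0.11,
)

```text
clock: 20.58
position: [0.5335, -0.2036, 0.0771]
ee_rot: [-0.103, 0.995, -0.001, 0.001]
force: [-0.3, -0.2, -0.6]
width: 0.0094
```

```bash
python3 ov.py r "[(-.039,.003)]"
```

```text
20.6333 [ 0.5331 -0.2027  0.0769] lane -0.0805 0.0002 tipz 0.0039 F [ 0.7  0.5 -0.7]
```

View pics/ro.png

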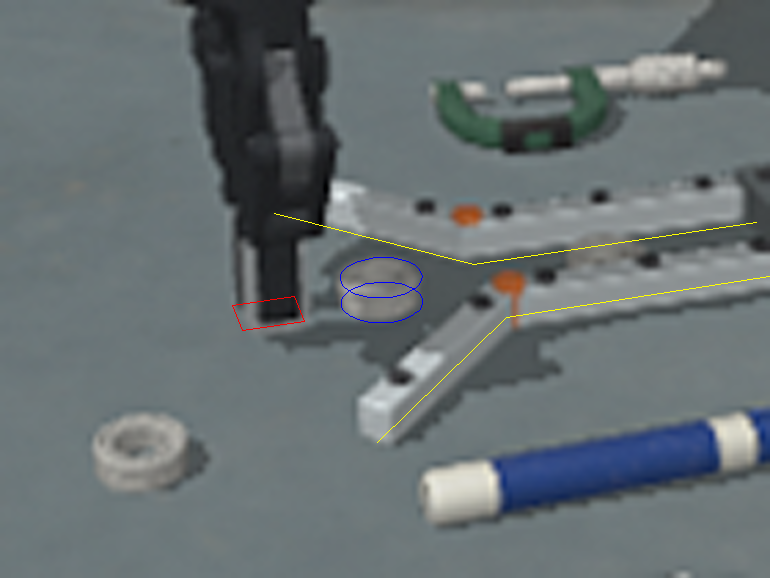

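carry_out(
  steps=[
    [[-0.005,0,0,0],[-0.005,0,0,0],[-0.005,0,0,0],[-0.005,0,0,0],[-0.005,0,0,0],[-0.005,0,0,0],[-0.005,0,0,0],[-0.005,0,0,0],[-0.005,0,0,0],[-0.005,0,0,0],[-0.005,0,0,0],[-0.005,0,0,0]],
  ],
)

```text
clock: 21.63
position: [0.5919, -0.1888, 0.0769]
ee_rot: [-0.105, 0.994, -0.0, -0.0]
force: [0.5, 0.7, 0.3]
width: 0.0094
```

carry_out(
  steps=[
    [[0.004,0,0,0],[0.004,0,0,0],[0,0,0,0],[0,0,0,0],[0,0,0,0]],
  ],
  claw=0,
)

```text
clock: 22.05
position: [0.5833, -0.1907, 0.077]
ee_rot: [-0.105, 0.995, 0.0, -0.0]
force: [-0.2, -0.7, 1.2]
width: 0.0003
```

```bash
python3 ov.py s "[(.005,.002)]"
```

```text
22.1 [ 0.5835 -0.1907  0.077 ] lane -0.0286 0.0014 tipz 0.004 F [ 0.4 -0.5 -0.8]
```

View pics/so.png

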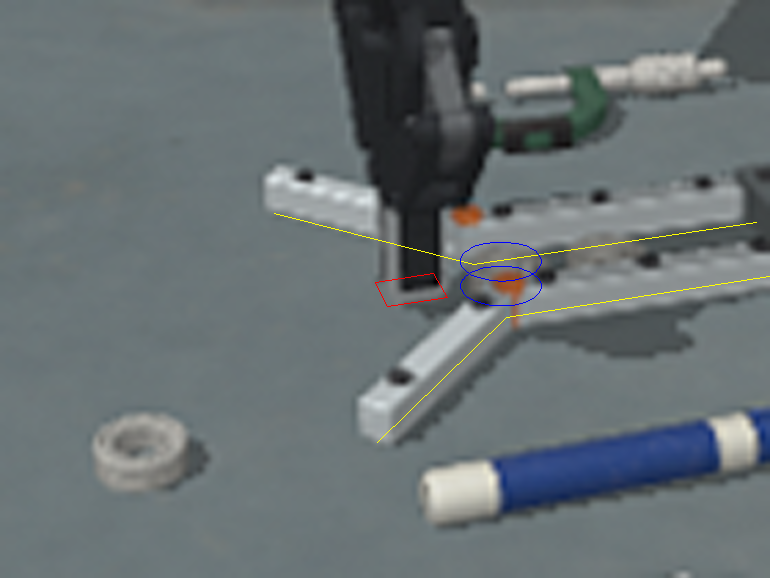

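carry_out(
  steps=[
    [[-0.003,-0.001,0,0],[-0.003,0,0,0],[-0.003,0,0,0],[-0.003,0,0,0],[-0.003,0,0,0],[-0.003,0,0,0],[-0.003,0,0,0]],
  ],
)

```text
clock: 22.68
position: [0.6046, -0.187, 0.0768]
ee_rot: [-0.105, 0.994, 0.0, -0.0]
force: [0.1, 0.4, 0.4]
width: 0.0
```

carry_out(
  steps=[
    [[-0.003,0,0,0],[-0.003,0,0,0],[-0.003,0,0,0]],
  ],
)

```text
clock: 22.93
position: [0.6134, -0.1852, 0.0769]
ee_rot: [-0.105, 0.994, 0.0, -0.0]
force: [-1.0, 0.2, -0.2]
width: -0.0
```

carry_out(
  steps=[
    [[-0.003,0,0,0],[-0.003,0,0,0],[-0.003,0,0,0],[-0.003,0,0,0]],
  ],
)

```text
clock: 23.27
position: [0.6252, -0.1827, 0.0769]
ee_rot: [-0.105, 0.994, -0.0, 0.0]
force: [0.4, 0.4, 0.4]
width: -0.0001
```

```bash
python3 ov.py u "[(.04,.00),(.069,0)]"
```

```text
23.3167 [ 0.6257 -0.1826  0.077 ] lane 0.0143 0.0005 tipz 0.004 F [-0.6 -0.1 -0.3]
```

View pics/uo.png

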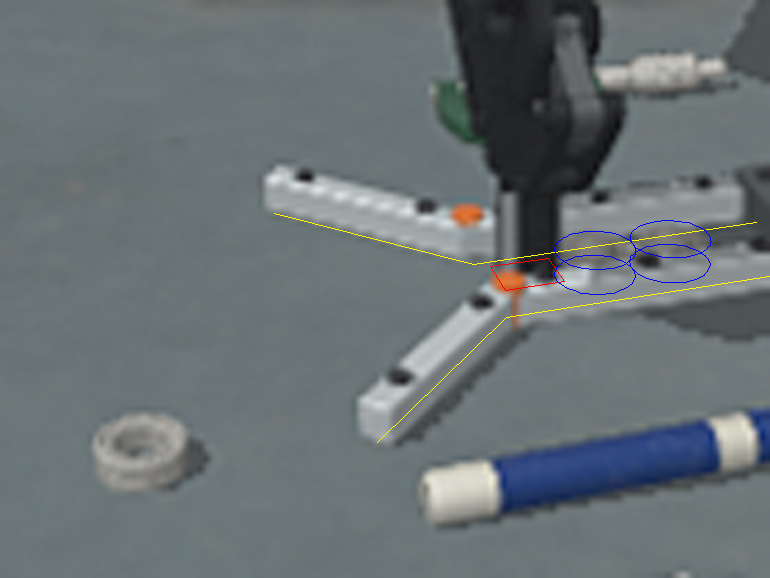

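carry_out(
  steps=[
    [[0.01,0,0,0],[0.02,0,0,0],[0.02,0,-0.01,0],[0.02,0,-0.02,0],[0,0,-0.02,0],[0.027,-0.0255,0,0],[0.027,-0.0255,0,0],[0.027,-0.0255,0,0],[0.027,-0.0255,0,0],[0,0,0,-6.5],[0,0,0,-6.5],[0,0,0,-6.5],[0,0,0,-6.5],[0,0,0,-6.5],[0,0,0,-6.1],[0,0,0.02,0],[0,0,0.015,0],[0,0,0.01,0],[0,0,0.005,0],[0,0,0,0]],
  ],
  claw=0,
)

```text
clock: 24.98
position: [0.4716, -0.3192, 0.0759]
ee_rot: [-0.428, 0.904, 0.001, -0.0]
force: [-0.4, -0.3, 0.2]
width: 0.0002
```

carry_out(
  steps=[
    [[0,0,0,0],[0,0,0,0],[0,0,0,0]],
  ],
  claw=0.14,
)

```text
clock: 25.23
position: [0.4725, -0.32, 0.0777]
ee_rot: [-0.428, 0.904, -0.001, 0.0]
force: [0.9, 0.1, -0.6]
width: 0.0121
```

```bash
sed -i 's/C=(190,185,330,290)/C=(175,185,315,290)/' ov.py; python3 ov.py v "[(-.1346,-.0767),(.04,0),(.069,0)]"
```

```text
25.2833 [ 0.4724 -0.32    0.0776] lane -0.1641 -0.1019 tipz 0.0046 F [ 0.4 -0.1 -0.2]
```

View pics/vo.png

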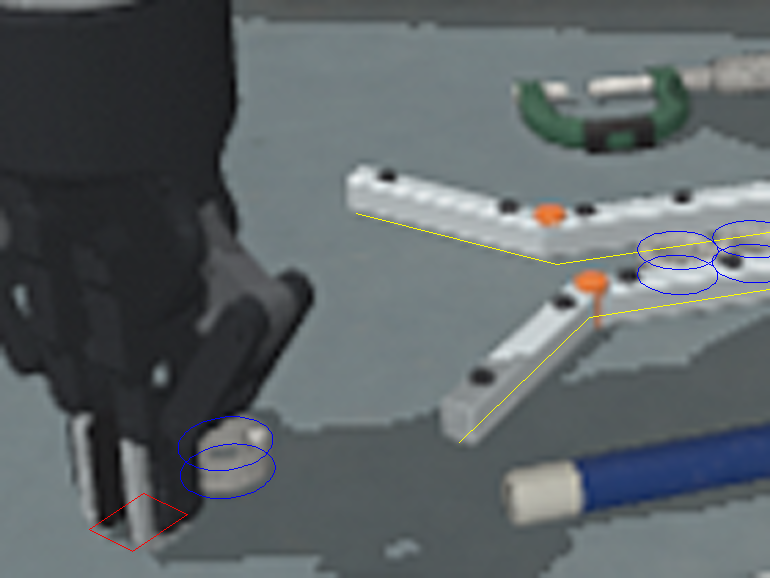

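carry_out(
  steps=[
    [[-0.006,0,0,0],[-0.006,0,0,0],[-0.006,0,0,0],[-0.006,0,0,0],[-0.006,0,0,0],[-0.006,0,0,0],[-0.006,0,0,0],[-0.006,0,0,0],[-0.006,0,0,0],[-0.006,0,0,0],[-0.006,0,0,0],[-0.006,0,0,0],[-0.006,0,0,0],[-0.006,0,0,0],[-0.006,0,0,0],[-0.006,0,0,0],[-0.006,0,0,0],[-0.006,0,0,0]],
  ],
)

```text
clock: 26.78
position: [0.5409, -0.2357, 0.0769]
ee_rot: [-0.428, 0.904, -0.0, 0.0]
force: [0.1, -0.4, -0.5]
width: 0.0119
```

```bash
sed -i 's/C=(175,185,315,290)/C=(190,185,330,290)/' ov.py; python3 ov.py x "[(-.06,-.019),(.04,0),(.069,0)]"
```

```text
26.8333 [ 0.5415 -0.235   0.0769] lane -0.0789 -0.0332 tipz 0.0039 F [0.2 0.7 0.3]
```

View pics/xo.png

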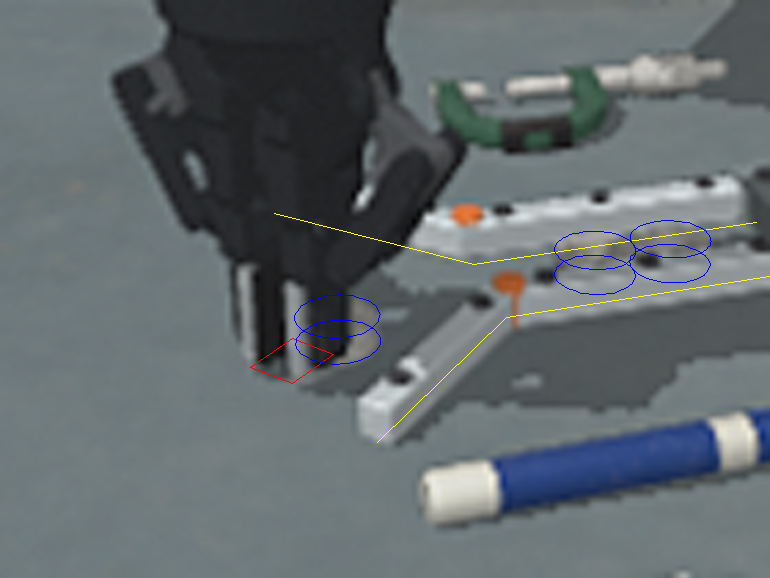

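carry_out(
  steps=[
    [[-0.0058,0,0,0],[-0.0058,0,0,0],[-0.0058,0,0,0],[-0.0058,0,0,0],[-0.0058,0,0,0],[0,0,0,0]],
  ],
)

```text
clock: 27.33
position: [0.5597, -0.2128, 0.0769]
ee_rot: [-0.428, 0.904, -0.0, 0.0]
force: [-1.0, 0.7, -0.3]
width: 0.0119
```

carry_out(
  steps=[
    [[0.008,0,0,0],[0.008,0,0,0],[0.008,0,0,0],[0,0,0,6.5],[0,0,0,6.5],[0,0,0,6.5],[0,0,0,6.5],[0,0,0,6.5],[0,0,0,6.1],[0.005,0.01,0,0],[0.005,0.01,0,0],[0,0.01,0,0],[0,0,0,0],[0,0,0,0]],
  ],
  claw=0.11,
)

```text
clock: 28.5
position: [0.5276, -0.2052, 0.0771]
ee_rot: [-0.105, 0.994, -0.0, 0.0]
force: [0.1, -0.5, -0.0]
width: 0.0094
```

```bash
python3 ov.py y "[(-.037,.0),(.04,0),(.069,0)]"
```

```text
28.55 [ 0.528  -0.2056  0.0771] lane -0.086 -0.0016 tipz 0.0041 F [ 0.3 -0.8  0.1]
```

View pics/yo.png

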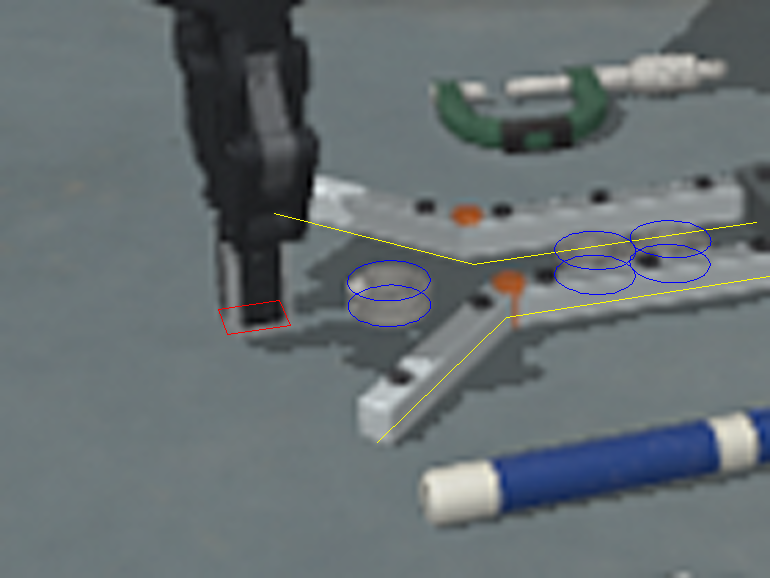

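carry_out(
  steps=[
    [[-0.005,0,0,0],[-0.005,0,0,0],[-0.005,0,0,0],[-0.005,0,0,0],[-0.005,0,0,0],[-0.005,0,0,0],[-0.005,0.0003,0,0],[-0.005,0.0003,0,0],[-0.005,0.0003,0,0],[-0.005,0.0003,0,0],[-0.005,0.0003,0,0],[-0.005,0,0,0],[-0.005,0,0,0]],
  ],
)

```text
clock: 29.63
position: [0.5914, -0.1899, 0.0769]
ee_rot: [-0.105, 0.994, 0.0, -0.0]
force: [0.1, -0.4, -0.4]
width: 0.0091
```

carry_out(
  steps=[
    [[0.004,0,0,0],[0.004,0,0,0],[0,0,0,0],[0,0,0,0],[0,0,0,0]],
  ],
  claw=0,
)

```text
clock: 30.05
position: [0.5829, -0.1918, 0.077]
ee_rot: [-0.105, 0.995, 0.0, -0.0]
force: [0.4, 0.3, 0.1]
width: 0.0001
```

```bash
python3 ov.py z "[(.004,.001)]"
```

```text
30.1 [ 0.583  -0.1918  0.077 ] lane -0.0293 0.0004 tipz 0.004 F [ 0.2 -0.7 -0.3]
```

View pics/zo.png

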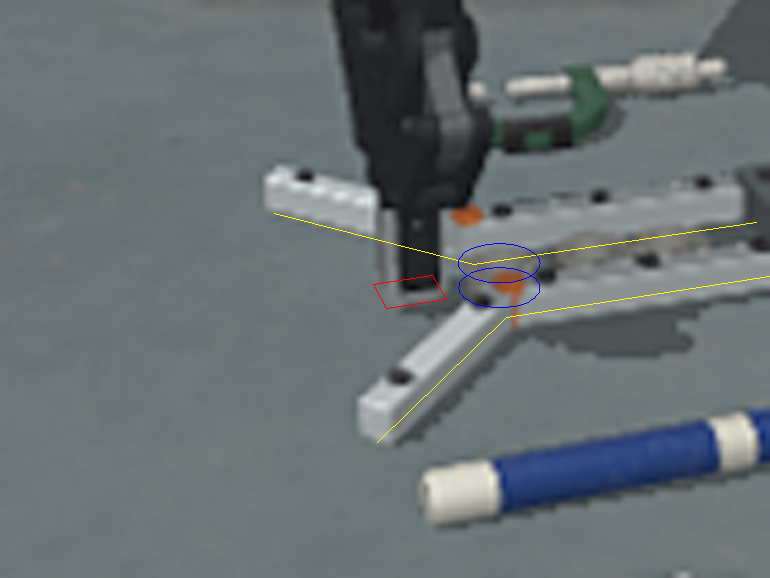

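carry_out(
  steps=[
    [[-0.003,0,0,0],[-0.003,0,0,0],[-0.003,0,0,0],[-0.003,0,0,0],[-0.003,0,0,0],[-0.003,0,0,0],[-0.003,0,0,0]],
  ],
)

```text
clock: 30.68
position: [0.6039, -0.1871, 0.0768]
ee_rot: [-0.105, 0.994, 0.0, -0.0]
force: [-0.5, 0.3, 0.0]
width: -0.0001
```

carry_out(
  steps=[
    [[-0.003,0,0,0],[-0.003,0,0,0],[-0.003,0,0,0],[-0.003,0,0,0],[-0.002,0,0,0]],
  ],
)

```text
clock: 31.1
position: [0.6178, -0.1843, 0.0769]
ee_rot: [-0.105, 0.994, -0.0, 0.0]
force: [-0.5, 0.1, 0.0]
width: 0.0
```

carry_out(
  steps=[
    [[0.01,0,0,0],[0.02,0,0,0],[0.02,0,-0.01,0],[0.02,0,-0.03,0],[0.03,0,-0.03,0],[0,0.04,-0.01,0],[0,0.04,0,0],[0,0.04,0,0],[0,0.04,0,0],[0,0.04,0,0],[0,0.04,0,0],[0,0,0,0],[0,0,0,0]],
  ],
)

```text
clock: 32.18
position: [0.4697, 0.0316, 0.1566]
ee_rot: [-0.107, 0.994, -0.0, 0.0]
force: [0.0, -0.4, -0.2]
width: -0.0003
```

```bash
python3 ov.py A; python3 look.py A
```

```text
32.2333 [0.4703 0.0303 0.1567] lane -0.0934 0.241 tipz 0.0837 F [0.6 0.3 0. ]
32.3333 [0.4706 0.0289 0.1565] [-0.41  0.31  0.62] tipz 0.0835
tip top zoom [ -4. 455.]
tip side zoom [136.  66.]
```

View pics/Ar.png

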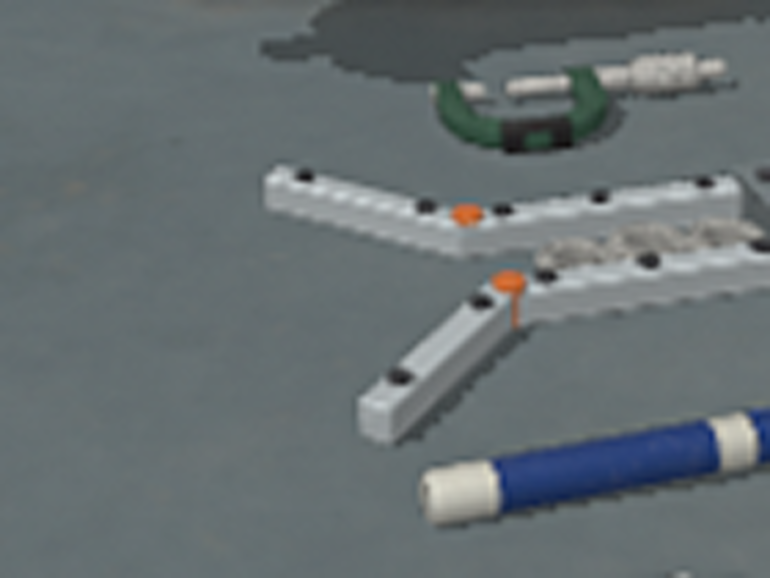

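View pics/Atz.png

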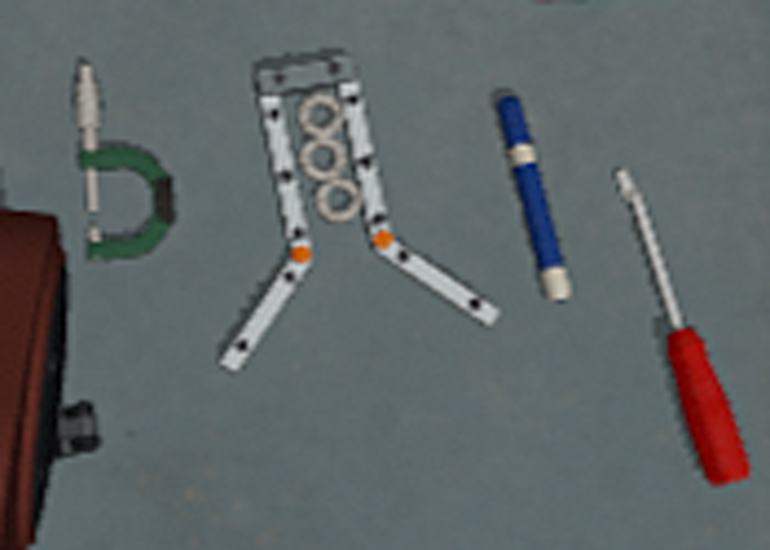

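The top view shows the three rings at about (321,116), (322,159) and (339,200). All of them lie beyond the line between the orange posts at (302,254) and (384,240). I'll compare the bystanders with the first picture, then hand in.

```bash
python3 - <<'E'
from h import *
a=cv2.imread("pics/top0.png").astype(int);b=cv2.imread("pics/At.png").astype(int)
for n,(x0,y0,x1,y1) in dict(micrometer=(240,136,268,188),marker=(334,142,358,196),screwdriver=(360,158,400,240),track=(272,134,342,212)).items():
    d=np.abs(a-b).max(2)[y0:y1,x0:x1]; print(n,"changed px",(d>40).sum())
s=snapshot("top")
Z=lambda x,y:(225+(x+.5)/4.4-.5,125+(y+.5)/4.4-.5)
L=plane(s,Z(302,254),.017);Rr=plane(s,Z(384,240),.017);c=(L+Rr)/2;e=np.array([(L-Rr)[1],-(L-Rr)[0]]);e/=np.linalg.norm(e)
for p in((321,116),(322,159),(339,200)): print("ring rear past gate mm",1000*((plane(s,Z(*p),.01)-c)[:2]@e-.0145))
print(get_obs()["clock"]); print(hand_in())
E
```

```text
micrometer changed px 0
marker changed px 0
screwdriver changed px 0
track changed px 189
ring rear past gate mm 74.10270315586708
ring rear past gate mm 45.81131858601211
ring rear past gate mm 17.3305348387749
32.3833
the job is handed in; nothing more can be done
None
```

All three rings are lying flat in the track, wholly past the gate, and I handed the job in at about 32 s of the 72 s allowed. I pushed them along the table one after another with the fingertips and lifted none.

**Last checks:**
- **Rings:** measured from the top view, the rear edges of the three rings are about 17, 46 and 74 mm past the gate.
- **Bystanders:** the areas around the micrometer, marker and screwdriver look the same in the top view as in the first picture.
- **Arm:** it was parked clear of the track, touching nothing.

**What went wrong or disagreed:**
- **First ring jammed:** it wedged between the fingers and the left wing. The force reading was about 84 N for a moment (limit 120 N), and it fell as I backed off. I think the contact was on the fingertips, but I could not check it against the 40 N limit for the gripper's body. I then steered the ring back along the wing and in. A second light contact of about 18 N came from the partly open fingers, so I shut them for the last stretch through the gate.
- **Cameras:** the top and side views differed by about 5 mm in y. The side view agreed with the arm's own position to about 2 mm, so I steered by that one.

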